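# Put the mixed-up maquettes back on their own plinths

## Task

The four small sculptures are standing on each other's plinths: swap them round until each stands upright in the middle of the plinth whose tile has its own colour, whichever way it faces. Use the empty banding wheel as the spare spot on the way, and never put a sculpture down on the dusty bench. Set them down gently instead of dropping them, do not tip them over, and leave the glue bottle standing where it is.

Things in the scene. Friction and masses are not known exactly. Their poses are not given: they have to be found in the camera images.
- maquette_terracotta: Loose small terracotta-coloured sculpture, 112 mm tall, round all the way (a waisted torso with a head). On a round foot 52 mm across and 10 mm thick. Origin at the centre of its underside, z up. About 0.2 kg. Its top part is an upright cylinder 34 mm across from 68 to 104 mm above the underside, the place to grip (centre 85 mm up); nothing of it above the foot is wider than 44 mm.
- maquette_blue: Loose small blue sculpture, 107 mm tall: an arch of two legs and a thick lintel. On a round foot 52 mm across and 10 mm thick. Origin at the centre of its underside, z up. About 0.2 kg. The lintel is a block 22 mm thick along its own x and 54 mm long along its own y, from 69 to 107 mm above the underside: grip it across the 22 mm (along own x), 85 mm up.
- maquette_white: Loose small white plaster sculpture, 108 mm tall: a twisting square column. On a round foot 52 mm across and 10 mm thick. Origin at the centre of its underside, z up. About 0.2 kg. Its top block is 30 x 30 mm, sides along its own x and y, from 70 to 108 mm above the underside: grip it there, 85 mm up. The blocks below are turned and up to 36 mm square.
- maquette_green: Loose small green sculpture, 112 mm tall, round all the way (an upright figure on a thin stem). On a round foot 52 mm across and 10 mm thick. Origin at the centre of its underside, z up. About 0.2 kg. Its body is an upright cylinder 40 mm across from 60 to 101 mm above the underside, the place to grip (centre 85 mm up).
- plinth_terracotta: Fixed black-painted plinth, 90 x 90 mm and 35 mm high, with a 74 mm square terracotta tile set flush in the middle of its flat top, whose rim shows all round the foot of whatever stands on it: the place of the terracotta sculpture. Origin at the centre of the plinth's underside on the bench, z up, sides along its own x and y; flat top 35 mm above the origin.
- plinth_blue: Fixed black-painted plinth, 90 x 90 mm and 35 mm high, with a 74 mm square blue tile set flush in the middle of its flat top, whose rim shows all round the foot of whatever stands on it: the place of the blue sculpture. Origin at the centre of the plinth's underside on the bench, z up, sides along its own x and y; flat top 35 mm above the origin.
- plinth_white: Fixed black-painted plinth, 90 x 90 mm and 35 mm high, with a 74 mm square white tile set flush in the middle of its flat top, whose rim shows all round the foot of whatever stands on it: the place of the white sculpture. Origin at the centre of the plinth's underside on the bench, z up, sides along its own x and y; flat top 35 mm above the origin.
- plinth_green: Fixed black-painted plinth, 90 x 90 mm and 35 mm high, with a 74 mm square green tile set flush in the middle of its flat top, whose rim shows all round the foot of whatever stands on it: the place of the green sculpture. Origin at the centre of the plinth's underside on the bench, z up, sides along its own x and y; flat top 35 mm above the origin.
- wheel: Banding wheel (a sculptor's turntable), locked so that it does not turn: a bare metal disc 140 mm across on a stem, flat top 35 mm above the bench. It is empty at the start. Origin on its axis at the bench, z up.
- glue: Loose white glue bottle with a red cap, 48 mm across and 95 mm tall, standing on the bench among the plinths. To be left alone. Origin at the centre of its underside.
Things that resemble listed ones, but are neither listed nor needed, are in the scene too. What is shaped like the plinth_white but pink is not meant.

How it is judged (in metres and radians):
On the way:
1. a sculpture stands released on the banding wheel (((horizontal distance between maquette_terracotta and wheel below 0.055 m and z of maquette_terracotta in the frame of wheel between 0.031 and 0.039 m and angle between maquette_terracotta's own z axis and vertical below 0.1 rad and linear speed of maquette_terracotta below 0.05 m/s and contact force between maquette_terracotta and the fingers below 0.1 N) or (horizontal distance between maquette_blue and wheel below 0.055 m and z of maquette_blue in the frame of wheel between 0.031 and 0.039 m and angle between maquette_blue's own z axis and vertical below 0.1 rad and linear speed of maquette_blue below 0.05 m/s and contact force between maquette_blue and the fingers below 0.1 N) or (horizontal distance between maquette_white and wheel below 0.055 m and z of maquette_white in the frame of wheel between 0.031 and 0.039 m and angle between maquette_white's own z axis and vertical below 0.1 rad and linear speed of maquette_white below 0.05 m/s and contact force between maquette_white and the fingers below 0.1 N) or (horizontal distance between maquette_green and wheel below 0.055 m and z of maquette_green in the frame of wheel between 0.031 and 0.039 m and angle between maquette_green's own z axis and vertical below 0.1 rad and linear speed of maquette_green below 0.05 m/s and contact force between maquette_green and the fingers below 0.1 N))), for 0.2 s.
At the end, for the whole second after the job is handed in: Each of the four sculptures stands upright (within 0.1 rad), released and at rest, on top of the plinth with the tile of its own colour, its centre within 15 mm of the plinth's centre (horizontal distance between maquette_terracotta and plinth_terracotta below 0.015 m and z of maquette_terracotta in the frame of plinth_terracotta between 0.031 and 0.039 m and angle between each of maquette_terracotta, maquette_blue, maquette_white, maquette_green's own z axis and vertical below 0.1 rad and linear speed of each of maquette_terracotta, maquette_blue, maquette_white, maquette_green below 0.02 m/s and angular speed of each of maquette_terracotta, maquette_blue, maquette_white, maquette_green below 0.2 rad/s and contact force between each of maquette_terracotta, maquette_blue, maquette_white, maquette_green and the fingers below 0.1 N and horizontal distance between maquette_blue and plinth_blue below 0.015 m and z of maquette_blue in the frame of plinth_blue between 0.031 and 0.039 m and horizontal distance between maquette_white and plinth_white below 0.015 m and z of maquette_white in the frame of plinth_white between 0.031 and 0.039 m and horizontal distance between maquette_green and plinth_green below 0.015 m and z of maquette_green in the frame of plinth_green between 0.031 and 0.039 m); the robot touches nothing.
It fails at once if a sculpture is put down on or falls to the bench (height (world z) of any of maquette_terracotta, maquette_blue, maquette_white, maquette_green below 0.02 m).
It fails at once if a sculpture is tipped over (more than 0.6 rad) (angle between any of maquette_terracotta, maquette_blue, maquette_white, maquette_green's own z axis and vertical above 0.6 rad).
It fails at once if a sculpture is dropped (moves faster than 0.5 m/s while not in the fingers) ((linear speed of maquette_terracotta above 0.5 m/s and contact force between maquette_terracotta and the fingers below 0.05 N) or (linear speed of maquette_blue above 0.5 m/s and contact force between maquette_blue and the fingers below 0.05 N) or (linear speed of maquette_white above 0.5 m/s and contact force between maquette_white and the fingers below 0.05 N) or (linear speed of maquette_green above 0.5 m/s and contact force between maquette_green and the fingers below 0.05 N)).
It fails at once if the glue bottle is shifted by more than 30 mm or tipped over (distance of glue from where it was at the start of the episode above 0.03 m or angle between glue's own z axis and vertical above 0.5 rad).
It also fails if it takes over 136 s, if anything falls off the work surface, if the arm or the gripper's body presses on something with over 40 N, if the wrist force passes 120 N, or if a joint passes its speed limit or range.

## Robot

A 7-joint arm with a two-finger parallel gripper is mounted at the origin on the work surface. World frame = base frame: x ahead of the robot, y to its left, z up, the work surface at z = 0. Lengths are in mm, angles in degrees, forces in N, time in s.
With the tool pointing down it reaches from about 350 to 900 mm from the base axis. Payload 8.1 kg.
Tool frame: the origin (TCP) lies on the mounting face of the last link; the fingertips stand 178 mm ahead of it and the grasp point (between the pads) lies 159 mm ahead of it; z points along the fingers, y is the line along which they close (so a half turn about z gives the same grasp; the last joint's range is limited). The gripper opens to 92 mm and grips with 3 to 60 N. Pads are 19 mm wide; open, the fingers measure 130 mm over their backs; the gripper's body (75 mm by 190 mm) begins 47 mm behind the grasp point.
Start: joints at [65.569, 24.895, 1.432, 90.138, -0.665, 64.973, -4.303], TCP at [198.833, -592.536, 404.742] pointing down, gripper open.
Joint ranges: [-149.89, 149.89], [-25.12, 119.58], [-72.63, 75.52], [4.76, 147.25], [-75.54, 255.54], [6.69, 114.76], [-157.13, 157.13]. Speed limits (degrees/s): [127.2, 127.2, 172.46, 172.46, 180, 180, 180].

## Interface

Orientations are given as [roll, pitch, yaw] about the fixed x, y, z axes, in that order (R = Rz(yaw) Ry(pitch) Rx(roll)).
In Python, from station import robot gives the robot as it stands.
- The arm moves only by the tool drive_tool, never from a script. Its argument "motion" is a list of rows, each an object of numbers: "dx", "dy", "dz": the shift along the tool's x, y, z in cm; "wx", "wy", "wz": the turn, a rotation vector about the tool's x, y, z in degrees. In form: [{"dx": .., "dy": .., "dz": .., "wx": .., "wy": .., "wz": ..}, ...]. A call has 1 to 10 rows; each row shifts and turns the commanded pose from where the row before left it, along the tool's axes as they then stand; what a row does not reach is not made up. A row lasts 1/12 s, in which the tool goes at most 41.7 mm and 7.16 degrees, less where a joint would pass 70% of its speed; a pose out of reach is approached as far as the arm can. A call is refused whole if a number of a shift passes 4.17 or a number of a turn 7.16, either way. A call with a gripper value outside its range is refused whole. "grip" is the opening, from 0 (shut) to 1 (fully open), set as the call begins (left out, the last holds). The fingers move at their own pace and stop on an object; "grip_force" is the grip in N (left out, the last holds). Time passes only in rows, so rows that do not move let the fingers close. It gives the time, the measured TCP pose, the force, the opening and the grip force at its end, in the units of the state.
- robot.sense(): the state, without advancing time (a new reading comes with each control period).
- robot.snapshot(name): name is "scene" or "top" or "wrist"; returns a dict with "image" (420x560x3 uint8, blue, green, red), "camera_matrix" (3x3 intrinsics, pixels), "cam_to_world" (4x4, takes a point from camera to world coordinates); the wrist camera has in their place "T_tool_cam" (4x4, takes a point from camera to tool coordinates, whose origin is the TCP and whose axes are the flange's). Camera axes: x right, y down, z forward; pixel columns grow to the right and rows downward; lengths in mm; the calibration is good to about 2 mm. A picture is of the moment at which its call begins: read the wrist's pose just before it. There is no depth.
- robot.close_job(): hands the job in; it is judged then, once.
The state is a dict: "clock": time; "joint_pos": joint angles; "qd": joint speeds; "joint_efforts": joint torques, N m; "tcp_pos": TCP position; "ee_rot": TCP orientation; "contact_force": force on the tool from outside, world axes, zero at the start; "torque": the same for the moment, N m; "width": finger opening in mm; "finger_force": force on a finger pad.
Only numpy, scipy, OpenCV 4.12 (cv2) and the standard library are available. Lean on these libraries where they do the work, as an engineer would, in place of code of your own. Each camera call takes 0.05 s, during which the arm holds its last target. There are 200 camera calls.

## Working session

There is one attempt and no reset: what is moved stays moved. The work goes in short steps, Python scripts to look and compute and a tool call to move; the robot and the scene stay as the last step left them, time stands still between calls to the robot, and variables do not carry over. Pictures are saved under pics/ and viewed, at most 14 in all, crops included, and the job is handed in when it is done.

Besides the shell and the picture viewer there is one more tool, called as name(argument=value, ...) on one line, values as JSON. drive_tool: Moves the arm, as the interface text tells. Its arguments: {"type":"object","properties":{"motion":{"type":"array","items":{"type":"object","properties":{"dx":{"type":"number"},"dy":{"type":"number"},"dz":{"type":"number"},"wx":{"type":"number"},"wy":{"type":"number"},"wz":{"type":"number"}}}},"grip":{"type":"number"},"grip_force":{"type":"number"}},"required":["motion"]}

```bash
ls; mkdir -p pics
python3 - <<'E'
from station import robot
import cv2
s=robot.sense();print(s)
for n in("scene","top"):
    d=robot.snapshot(n);cv2.imwrite(f"pics/{n}0.png",d["image"]);print(d["camera_matrix"],d["cam_to_world"])
E
```

```text
pics
{'clock': 0.0, 'joint_pos': array([65.57042399, 24.93485054,  1.4317728 , 90.18988283, -0.66564334,
       64.97259535, -4.30236919]), 'qd': array([-0.03753172,  0.18705313,  0.00682101,  0.09086951, -0.03879115,
        0.02886121,  0.05787246]), 'joint_efforts': array([ 8.75442420e-04, -6.67851591e+01,  9.85650681e-01, -3.14457572e+01,
       -6.04482251e-02,  4.28532623e-02,  1.49222215e-04]), 'tcp_pos': array([ 198.73142568, -592.31112668,  403.95702249]), 'ee_rot': array([-1.79911316e+02,  7.53756250e-03,  1.85463014e+01]), 'contact_force': array([ 0.10673305, -0.35389907, -0.47712945]), 'torque': array([-0.02722037,  0.02375618,  0.01187124]), 'finger_force': 0.0, 'width': 91.7749750129377}
[[436.56609435   0.         276.56763324]
 [  0.         436.56609435 211.70937559]
 [  0.           0.           1.        ]] [[-3.81468965e-01  7.00388290e-01 -6.03272469e-01  1.20237569e+03]
 [ 9.24247010e-01  3.00128705e-01 -2.35987763e-01  3.20762318e+02]
 [ 1.57763191e-02 -6.47594783e-01 -7.61821570e-01  1.01386204e+03]
 [ 0.00000000e+00  0.00000000e+00  0.00000000e+00  1.00000000e+00]]
[[499.82663149   0.         280.07356671]
 [  0.         499.82663149 205.70340968]
 [  0.           0.           1.        ]] [[ 6.95481961e-03 -9.95947862e-01  8.96631813e-02  3.09027836e+02]
 [-9.99800947e-01 -8.60239217e-03 -1.80018022e-02  4.70316189e+01]
 [ 1.87001743e-02 -8.95201343e-02 -9.95809444e-01  1.44705872e+03]
 [ 0.00000000e+00  0.00000000e+00  0.00000000e+00  1.00000000e+00]]
```

View pics/scene0.png

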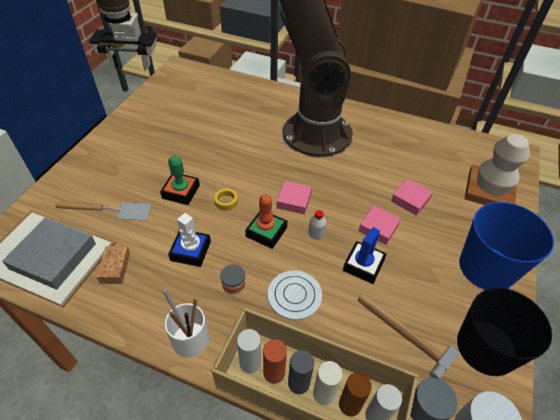

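View pics/top0.png

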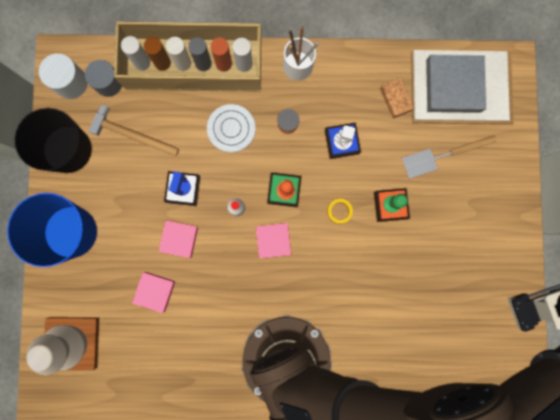

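The top view shows the plinths: blue tile (343,140) holding white, white tile (182,188) holding blue, green tile (284,189) holding terracotta, and terracotta tile (392,205) holding green. The wheel is at (231,128), the glue at (235,206), and the pink squares are decoys.

```bash
cat > h.py <<'E'
import numpy as np, cv2
from scipy.spatial.transform import Rotation as R
from station import robot
def shot(n):
    s=robot.sense(); d=robot.snapshot(n)
    if n=="wrist":
        T=np.eye(4);T[:3,:3]=R.from_euler("xyz",s["ee_rot"],degrees=True).as_matrix();T[:3,3]=s["tcp_pos"]
        M=T@d["T_tool_cam"]
    else: M=d["cam_to_world"]
    return d["image"],d["camera_matrix"],M,s
def cast(px,K,M,z):
    px=np.atleast_2d(px).astype(float)
    r=(M[:3,:3]@np.linalg.inv(K)@np.c_[px,np.ones(len(px))].T).T
    o=M[:3,3]; return (o+r*((z-o[2])/r[:,2])[:,None])[:,:2]
def proj(p,K,M):
    c=M[:3,:3].T@(np.asarray(p,float)-M[:3,3]); c=K@c; return c[:2]/c[2]
def hsv(im): return cv2.cvtColor(im,cv2.COLOR_BGR2HSV)
RANGES={"terracotta":((3,140,60),(16,255,255)),"green":((45,90,40),(80,255,255)),"blue":((108,130,50),(125,255,255)),"white":((0,0,150),(179,60,255)),"dark":((0,0,0),(179,255,45))}
def mask(im,c,box=None):
    m=cv2.inRange(hsv(im),*[np.array(a) for a in RANGES[c]])
    if box is not None:
        k=np.zeros_like(m);x,y,r=[int(v) for v in box];k[max(0,y-r):y+r,max(0,x-r):x+r]=1;m*=k
    return m
def biggest(m):
    cs,_=cv2.findContours(m,cv2.RETR_EXTERNAL,cv2.CHAIN_APPROX_NONE)
    return max(cs,key=cv2.contourArea).reshape(-1,2)
E
python3 - <<'E'
from h import *
im,K,M,s=shot("top")
for c,p in dict(blue=(343,140),white=(182,188),green=(284,189),terracotta=(392,205)).items():
    b=(*p,24); m=mask(im,"dark",b)|mask(im,c,b)
    q=cast(biggest(m),K,M,35).astype(np.float32)
    (cc,wh,a)=cv2.minAreaRect(q); print(c,"plinth",np.round(cc),np.round(wh),round(a))
    (c2,wh,a)=cv2.minAreaRect(cast(biggest(mask(im,c,b)),K,M,35).astype(np.float32)); print("  tile",np.round(c2),np.round(wh),round(a))
m=cv2.inRange(hsv(im),np.array((0,0,110)),np.array((179,60,255)))[95:160,200:262]
(c,r)=cv2.minEnclosingCircle(biggest(m)); print("wheel",cast([c[0]+200,c[1]+95],K,M,35),r)
print("glue cap",cast((235,205),K,M,95))
for n,p in dict(white=(347,132),blue=(178,181),terr=(286,186),green=(401,201)).items(): print(n,cast(p,K,M,140))
d=robot.snapshot("wrist");print(d["camera_matrix"],d["T_tool_cam"])
E
```

```text
blue plinth [ 630. -158.] [77. 77.] 10
  tile [ 630. -158.] [77. 77.] 10
white plinth [485. 303.] [76. 76.] 84
  tile [485. 303.] [76. 76.] 84
green plinth [485.  11.] [80. 80.] 84
  tile [485.  11.] [80. 80.] 84
terracotta plinth [ 443. -299.] [84. 84.] 6
  tile [ 443. -299.] [84. 84.] 6
wheel [[660.03749019 164.74954051]] 24.417129516601562
glue cap [[431.6272569  144.86804613]]
white [[ 625.69536073 -153.81503925]]
blue [[489.57060865 292.10502533]]
terr [[478.99652722   8.14193105]]
green [[ 441.94215117 -295.83140121]]
[[322.7291821    0.         280.0446203 ]
 [  0.         322.7291821  207.50914592]
 [  0.           0.           1.        ]] [[ 1.53923079e-03 -9.56238176e-01 -2.92585341e-01  7.85594676e+01]
 [ 9.99998685e-01  1.62101531e-03 -3.70762237e-05  4.36266752e-02]
 [ 5.09739018e-04 -2.92584899e-01  9.56239414e-01  2.09128515e+01]
 [ 0.00000000e+00  0.00000000e+00  0.00000000e+00  1.00000000e+00]]
```

drive_tool(motion=[{"dx":3.2,"dy":-2.0},{"dx":3.2,"dy":-2.0},{"dx":3.2,"dy":-2.0},{"dx":3.2,"dy":-2.0},{"dx":3.2,"dy":-2.0},{"dx":3.2,"dy":-2.0},{"dx":3.2,"dy":-2.0},{"dx":3.2,"dy":-2.0},{"dx":3.2,"dy":-2.0},{"dx":3.2,"dy":-2.0}], grip=1)

```text
$.motion[0]: bad value
```

drive_tool(motion=[{},{},{}])

```text
$.motion[0]: bad value
```

```bash
cat >> h.py <<'E'
def plan(x,y,z,s=None):
    s=s or robot.sense(); Q=R.from_euler("xyz",s["ee_rot"],degrees=True)
    d=Q.inv().apply(np.array([x,y,z])-s["tcp_pos"])/10
    print("plan cm",np.round(d,2),"tcp",np.round(s["tcp_pos"]),"rot",np.round(s["ee_rot"],1),"t",round(s["clock"],1),"j7",round(s["joint_pos"][6]),"w",round(s["width"],1),"F",np.round(s["contact_force"],1))
E
python3 - <<'E'
from h import *
im,K,M,s=shot("wrist");cv2.imwrite("pics/w1.png",im);plan(443,-299,400,s)
E
```

```text
plan cm [ 32.49 -20.05   0.44] tcp [ 199. -592.  404.] rot [-179.9    0.    18.5] t 0.2 j7 -4 w 91.8 F [-0.2  0.8  0.2]
```

View pics/w1.png

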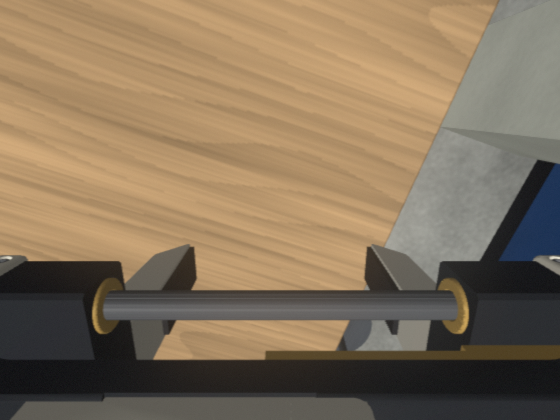

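The moves need every field. The wrist view shows the bench with the fingertips at about (180,270) and (385,270), so I'll look from about 7 cm short of the target.

drive_tool(motion=[{"dx":2.5,"dy":-2.0,"dz":0,"wx":0,"wy":0,"wz":0},{"dx":2.5,"dy":-2.0,"dz":0,"wx":0,"wy":0,"wz":0},{"dx":2.5,"dy":-2.0,"dz":0,"wx":0,"wy":0,"wz":0},{"dx":2.5,"dy":-2.0,"dz":0,"wx":0,"wy":0,"wz":0},{"dx":2.5,"dy":-2.0,"dz":0,"wx":0,"wy":0,"wz":0},{"dx":2.5,"dy":-2.0,"dz":0,"wx":0,"wy":0,"wz":0},{"dx":2.5,"dy":-2.0,"dz":0,"wx":0,"wy":0,"wz":0},{"dx":2.5,"dy":-2.0,"dz":0,"wx":0,"wy":0,"wz":0},{"dx":2.5,"dy":-2.0,"dz":0,"wx":0,"wy":0,"wz":0},{"dx":2.5,"dy":-2.0,"dz":0,"wx":0,"wy":0,"wz":0}], grip=1)

```text
clock: 1.08
tcp_pos: [372.7, -321.9, 404.8]
ee_rot: [180.0, -0.0, 18.5]
contact_force: [0.5, -0.4, 0.3]
width: 91.5
finger_force: 0.0
```

drive_tool(motion=[{"dx":0,"dy":0,"dz":0,"wx":0,"wy":0,"wz":0},{"dx":0,"dy":0,"dz":0,"wx":0,"wy":0,"wz":0}])

```text
clock: 1.25
tcp_pos: [373.2, -321.8, 404.9]
ee_rot: [-180.0, -0.0, 18.8]
contact_force: [0.5, -0.5, -0.1]
width: 91.6
finger_force: 0.0
```

Run:
```python
from h import *
im,K,M,s=shot("wrist");cv2.imwrite("pics/w2.png",im);plan(443,-299,400,s)
print(proj((443,-299,35),K,M),proj((443,-299,136),K,M))
```

```text
plan cm [7.34 0.09 0.49] tcp [ 373. -322.  405.] rot [-180.    -0.    18.8] t 1.2 j7 -39 w 91.6 F [ 0.5 -0.5 -0.1]
[280.99627591 114.0829847 ] [281.30937001 116.18654133]
```

View pics/w2.png

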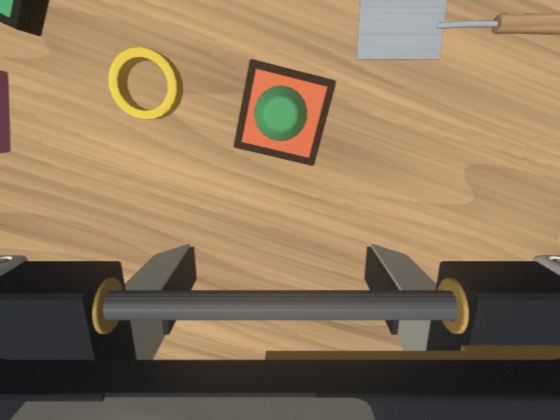

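The wrist view shows green's head at (281,112), in the middle of the terracotta tile.

```bash
cat >> h.py <<'E'
def meas(tile,sc,guess,ztop):
    im,K,M,s=shot("wrist"); p=proj((*guess,35),K,M)
    f=lambda m: biggest(cv2.morphologyEx(m,cv2.MORPH_OPEN,np.ones((3,3))))
    q=cast(f(mask(im,tile,(*p,75))),K,M,35).astype(np.float32)
    c,wh,a=cv2.minAreaRect(q); print("tile",tile,np.round(c,1),np.round(wh,1),round(a,1))
    if sc:
        q=cast(f(mask(im,sc,(*p,45))),K,M,ztop).astype(np.float32)
        c2,wh,a=cv2.minAreaRect(q); print("sculpt",sc,np.round(c2,1),np.round(wh,1),"angle",round(a,1),"tool yaw",round(s["ee_rot"][2],1))
        plan(*c2,279,s)
    return c
E
python3 - <<'E'
from h import *
meas("terracotta","green",(443,-299),136)
E
```

```text
tile terracotta [ 443.1 -301.2] [74.4 75. ] 5.6
sculpt green [ 443.5 -294.4] [31.5 33.3] angle 70.6 tool yaw 18.6
plan cm [ 7.67 -0.46 12.58] tcp [ 372. -323.  405.] rot [180.    0.   18.6] t 1.3 j7 -39 w 92.1 F [-0.1 -0.2 -0.4]
```

```bash
sed -i 's/((45,90,40),(80,255,255))/((40,60,20),(95,255,255))/' h.py
python3 - <<'E'
from h import *
meas("terracotta","green",(443,-299),136)
im,K,M,s=shot("wrist");print(hsv(im)[112,250:312:4].tolist())
E
```

```text
tile terracotta [ 443.2 -301.1] [74.5 74.9] 5.7
sculpt green [ 444.6 -297.3] [37.3 36.9] angle 18.6 tool yaw 18.5
plan cm [ 7.75 -0.23 12.57] tcp [ 372. -324.  405.] rot [180.    0.   18.5] t 1.4 j7 -39 w 91.9 F [ 0.4  0.1 -0.2]
[[11, 147, 199], [66, 110, 151], [66, 111, 152], [67, 111, 172], [67, 113, 169], [67, 111, 168], [67, 111, 168], [67, 111, 168], [67, 113, 167], [67, 111, 166], [67, 110, 165], [61, 93, 121], [54, 91, 98], [43, 87, 94], [8, 162, 228], [8, 161, 228]]
```

drive_tool(motion=[{"dx":3.85,"dy":-0.1,"dz":0,"wx":0,"wy":0,"wz":0},{"dx":3.85,"dy":-0.1,"dz":0,"wx":0,"wy":0,"wz":0},{"dx":0,"dy":0,"dz":1.5,"wx":0,"wy":0,"wz":0},{"dx":0,"dy":0,"dz":3,"wx":0,"wy":0,"wz":0},{"dx":0,"dy":0,"dz":3,"wx":0,"wy":0,"wz":0},{"dx":0,"dy":0,"dz":3,"wx":0,"wy":0,"wz":0},{"dx":0,"dy":0,"dz":1.5,"wx":0,"wy":0,"wz":0},{"dx":0,"dy":0,"dz":0.5,"wx":0,"wy":0,"wz":0},{"dx":0,"dy":0,"dz":0,"wx":0,"wy":0,"wz":0}])

```text
clock: 2.2
tcp_pos: [443.8, -297.8, 278.5]
ee_rot: [-179.9, 0.1, 18.5]
contact_force: [0.2, 0.7, 1.5]
width: 91.8
finger_force: 0.0
```

drive_tool(motion=[{"dx":0,"dy":0,"dz":0,"wx":0,"wy":0,"wz":0},{"dx":0,"dy":0,"dz":0,"wx":0,"wy":0,"wz":0},{"dx":0,"dy":0,"dz":0,"wx":0,"wy":0,"wz":0},{"dx":0,"dy":0,"dz":0,"wx":0,"wy":0,"wz":0},{"dx":0,"dy":0,"dz":0,"wx":0,"wy":0,"wz":0},{"dx":0,"dy":0,"dz":0,"wx":0,"wy":0,"wz":0},{"dx":0,"dy":0,"dz":0,"wx":0,"wy":0,"wz":0},{"dx":0,"dy":0,"dz":0,"wx":0,"wy":0,"wz":0}], grip=0.2, grip_force=15)

```text
clock: 2.87
tcp_pos: [444.6, -297.0, 279.9]
ee_rot: [180.0, -0.0, 18.5]
contact_force: [-0.9, 0.6, -0.2]
width: 42.7
finger_force: 0.0
```

drive_tool(motion=[{"dx":0,"dy":0,"dz":0,"wx":0,"wy":0,"wz":0},{"dx":0,"dy":0,"dz":0,"wx":0,"wy":0,"wz":0},{"dx":0,"dy":0,"dz":0,"wx":0,"wy":0,"wz":0},{"dx":0,"dy":0,"dz":0,"wx":0,"wy":0,"wz":0},{"dx":0,"dy":0,"dz":-0.8,"wx":0,"wy":0,"wz":0},{"dx":0,"dy":0,"dz":-2.2,"wx":0,"wy":0,"wz":0},{"dx":0,"dy":0,"dz":-3,"wx":0,"wy":0,"wz":0},{"dx":0,"dy":0,"dz":-3,"wx":0,"wy":0,"wz":0},{"dx":0,"dy":0,"dz":-3,"wx":0,"wy":0,"wz":0},{"dx":0,"dy":0,"dz":-1.5,"wx":0,"wy":0,"wz":0}])

```text
clock: 3.7
tcp_pos: [444.9, -297.0, 418.7]
ee_rot: [179.8, -0.2, 18.6]
contact_force: [1.1, 0.1, -2.0]
width: 39.8
finger_force: 15.0
```

Run:
```python
from h import *
plan(660,165,414)
```

```text
plan cm [ 35.09 -36.95   0.46] tcp [ 445. -297.  419.] rot [179.8  -0.2  18.6] t 3.7 j7 -46 w 39.8 F [ 1.1  0.1 -2. ]
```

drive_tool(motion=[{"dx":1.17,"dy":-1.23,"dz":0,"wx":0,"wy":0,"wz":0},{"dx":2.34,"dy":-2.46,"dz":0,"wx":0,"wy":0,"wz":0},{"dx":2.34,"dy":-2.46,"dz":0,"wx":0,"wy":0,"wz":0},{"dx":2.34,"dy":-2.46,"dz":0,"wx":0,"wy":0,"wz":0},{"dx":2.34,"dy":-2.46,"dz":0,"wx":0,"wy":0,"wz":0},{"dx":2.34,"dy":-2.46,"dz":0,"wx":0,"wy":0,"wz":0},{"dx":2.34,"dy":-2.46,"dz":0,"wx":0,"wy":0,"wz":0},{"dx":2.34,"dy":-2.46,"dz":0,"wx":0,"wy":0,"wz":0},{"dx":2.34,"dy":-2.46,"dz":0,"wx":0,"wy":0,"wz":0}], grip_force=25)

```text
clock: 4.45
tcp_pos: [566.7, -33.9, 415.0]
ee_rot: [-180.0, 0.0, 18.5]
contact_force: [0.9, -0.1, -2.4]
width: 39.3
finger_force: 25.0
```

drive_tool(motion=[{"dx":2.34,"dy":-2.46,"dz":0,"wx":0,"wy":0,"wz":0},{"dx":2.34,"dy":-2.46,"dz":0,"wx":0,"wy":0,"wz":0},{"dx":2.34,"dy":-2.46,"dz":0,"wx":0,"wy":0,"wz":0},{"dx":2.34,"dy":-2.46,"dz":0,"wx":0,"wy":0,"wz":0},{"dx":2.34,"dy":-2.46,"dz":0,"wx":0,"wy":0,"wz":0},{"dx":2.34,"dy":-2.46,"dz":0,"wx":0,"wy":0,"wz":0},{"dx":1.17,"dy":-1.23,"dz":0,"wx":0,"wy":0,"wz":0},{"dx":0,"dy":0,"dz":0,"wx":0,"wy":0,"wz":0},{"dx":0,"dy":0,"dz":0,"wx":0,"wy":0,"wz":0}])

```text
clock: 5.2
tcp_pos: [659.7, 165.8, 414.2]
ee_rot: [-180.0, 0.1, 18.7]
contact_force: [0.2, -0.3, -2.0]
width: 39.5
finger_force: 25.0
```

Run:
```python
from h import *
plan(660,165,281)
```

```text
plan cm [ 0.02  0.09 13.32] tcp [660. 166. 414.] rot [-1.80e+02  1.00e-01  1.87e+01] t 5.2 j7 -97 w 39.5 F [ 0.2 -0.3 -2. ]
```

drive_tool(motion=[{"dx":0,"dy":0,"dz":1.5,"wx":0,"wy":0,"wz":0},{"dx":0,"dy":0,"dz":3,"wx":0,"wy":0,"wz":0},{"dx":0,"dy":0,"dz":3,"wx":0,"wy":0,"wz":0},{"dx":0,"dy":0,"dz":2.5,"wx":0,"wy":0,"wz":0},{"dx":0,"dy":0,"dz":1.5,"wx":0,"wy":0,"wz":0},{"dx":0,"dy":0,"dz":0.8,"wx":0,"wy":0,"wz":0},{"dx":0,"dy":0,"dz":0.6,"wx":0,"wy":0,"wz":0},{"dx":0,"dy":0,"dz":0.3,"wx":0,"wy":0,"wz":0},{"dx":0,"dy":0,"dz":0.1,"wx":0,"wy":0,"wz":0},{"dx":0,"dy":0,"dz":0,"wx":0,"wy":0,"wz":0}])

```text
clock: 6.03
tcp_pos: [660.3, 164.3, 282.7]
ee_rot: [180.0, -0.1, 18.5]
contact_force: [1.3, -0.4, -2.6]
width: 39.6
finger_force: 25.0
```

Run:
```python
from h import *
plan(660,165,280)
```

```text
plan cm [-0.01 -0.07  0.27] tcp [660. 164. 283.] rot [ 1.80e+02 -1.00e-01  1.85e+01] t 6.0 j7 -99 w 39.6 F [ 1.3 -0.4 -2.6]
```

drive_tool(motion=[{"dx":0,"dy":0,"dz":0.1,"wx":0,"wy":0,"wz":0},{"dx":0,"dy":0,"dz":0.1,"wx":0,"wy":0,"wz":0},{"dx":0,"dy":0,"dz":0,"wx":0,"wy":0,"wz":0}])

```text
clock: 6.28
tcp_pos: [660.0, 164.6, 280.1]
ee_rot: [180.0, -0.0, 18.6]
contact_force: [-0.5, -0.3, -3.3]
width: 39.4
finger_force: 25.0
```

drive_tool(motion=[{"dx":0,"dy":0,"dz":0.1,"wx":0,"wy":0,"wz":0},{"dx":0,"dy":0,"dz":0,"wx":0,"wy":0,"wz":0}])

```text
clock: 6.45
tcp_pos: [660.2, 164.5, 279.8]
ee_rot: [180.0, -0.1, 18.5]
contact_force: [-2.0, -1.5, 4.2]
width: 38.9
finger_force: 25.0
```

drive_tool(motion=[{"dx":0,"dy":0,"dz":0,"wx":0,"wy":0,"wz":0},{"dx":0,"dy":0,"dz":0,"wx":0,"wy":0,"wz":0},{"dx":0,"dy":0,"dz":0,"wx":0,"wy":0,"wz":0},{"dx":0,"dy":0,"dz":0,"wx":0,"wy":0,"wz":0},{"dx":0,"dy":0,"dz":0,"wx":0,"wy":0,"wz":0},{"dx":0,"dy":0,"dz":0,"wx":0,"wy":0,"wz":0},{"dx":0,"dy":0,"dz":0,"wx":0,"wy":0,"wz":0},{"dx":0,"dy":0,"dz":0,"wx":0,"wy":0,"wz":0}], grip=1)

```text
clock: 7.12
tcp_pos: [660.0, 164.5, 278.7]
ee_rot: [180.0, 0.0, 18.5]
contact_force: [0.3, 0.5, 0.3]
width: 87.8
finger_force: 0.0
```

drive_tool(motion=[{"dx":0,"dy":0,"dz":-1.5,"wx":0,"wy":0,"wz":0},{"dx":0,"dy":0,"dz":-3,"wx":0,"wy":0,"wz":0},{"dx":0,"dy":0,"dz":-3,"wx":0,"wy":0,"wz":0},{"dx":0,"dy":0,"dz":-3,"wx":0,"wy":0,"wz":0},{"dx":0,"dy":0,"dz":-2,"wx":0,"wy":0,"wz":0}])

```text
clock: 7.53
tcp_pos: [660.2, 164.7, 407.0]
ee_rot: [-180.0, -0.2, 18.5]
contact_force: [0.7, -0.1, -0.7]
width: 92.2
finger_force: 0.0
```

drive_tool(motion=[{"dx":-3.2,"dy":1,"dz":0,"wx":0,"wy":0,"wz":0},{"dx":-3.2,"dy":1,"dz":0,"wx":0,"wy":0,"wz":0},{"dx":-3.2,"dy":1,"dz":0,"wx":0,"wy":0,"wz":0},{"dx":-3.2,"dy":1,"dz":0,"wx":0,"wy":0,"wz":0},{"dx":-3.2,"dy":1,"dz":0,"wx":0,"wy":0,"wz":0},{"dx":-3.2,"dy":1,"dz":0,"wx":0,"wy":0,"wz":0},{"dx":-3.2,"dy":1,"dz":0,"wx":0,"wy":0,"wz":0},{"dx":-3.2,"dy":1,"dz":0,"wx":0,"wy":0,"wz":0},{"dx":-3.2,"dy":1,"dz":0,"wx":0,"wy":0,"wz":0},{"dx":0,"dy":0,"dz":0,"wx":0,"wy":0,"wz":0}])

```text
clock: 8.37
tcp_pos: [411.1, -15.8, 403.4]
ee_rot: [179.9, 0.2, 18.3]
contact_force: [-1.2, 0.3, -0.3]
width: 91.6
finger_force: 0.0
```

Run:
```python
from h import *
meas("green","terracotta",(485,11),139)
cv2.imwrite("pics/w3.png",shot("wrist")[0])
```

```text
tile green [484.7   9.5] [75.6 75.1] 83.7
sculpt terracotta [482.4   6.1] [35.4 34.9] angle 18.4 tool yaw 18.3
plan cm [ 7.51  0.15 12.41] tcp [411. -16. 403.] rot [179.9   0.2  18.3] t 8.4 j7 -79 w 91.6 F [-1.2  0.3 -0.3]
```

View pics/w3.png

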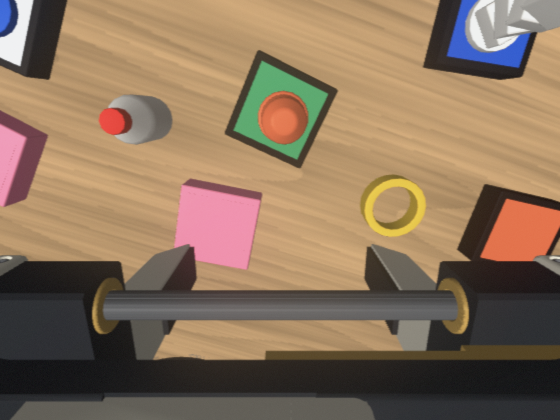

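Terracotta's head is at (284,118), on the green tile; the glue stands at (140,120), untouched.

drive_tool(motion=[{"dx":3.75,"dy":0.1,"dz":0,"wx":0,"wy":0,"wz":0},{"dx":3.75,"dy":0.05,"dz":0,"wx":0,"wy":0,"wz":0},{"dx":0,"dy":0,"dz":1.5,"wx":0,"wy":0,"wz":0},{"dx":0,"dy":0,"dz":3,"wx":0,"wy":0,"wz":0},{"dx":0,"dy":0,"dz":3,"wx":0,"wy":0,"wz":0},{"dx":0,"dy":0,"dz":3,"wx":0,"wy":0,"wz":0},{"dx":0,"dy":0,"dz":1.5,"wx":0,"wy":0,"wz":0},{"dx":0,"dy":0,"dz":0.5,"wx":0,"wy":0,"wz":0},{"dx":0,"dy":0,"dz":0,"wx":0,"wy":0,"wz":0}])

```text
clock: 9.22
tcp_pos: [487.6, 10.8, 277.6]
ee_rot: [-179.9, 0.1, 18.6]
contact_force: [-0.1, -0.0, 0.2]
width: 91.8
finger_force: 0.0
```

drive_tool(motion=[{"dx":0,"dy":0,"dz":0,"wx":0,"wy":0,"wz":0},{"dx":0,"dy":0,"dz":0,"wx":0,"wy":0,"wz":0},{"dx":0,"dy":0,"dz":0,"wx":0,"wy":0,"wz":0},{"dx":0,"dy":0,"dz":0,"wx":0,"wy":0,"wz":0},{"dx":0,"dy":0,"dz":0,"wx":0,"wy":0,"wz":0},{"dx":0,"dy":0,"dz":0,"wx":0,"wy":0,"wz":0},{"dx":0,"dy":0,"dz":0,"wx":0,"wy":0,"wz":0},{"dx":0,"dy":0,"dz":0,"wx":0,"wy":0,"wz":0},{"dx":0,"dy":0,"dz":0,"wx":0,"wy":0,"wz":0},{"dx":0,"dy":0,"dz":0,"wx":0,"wy":0,"wz":0}], grip=0.15, grip_force=20)

```text
clock: 10.05
tcp_pos: [487.1, 9.9, 278.7]
ee_rot: [180.0, 0.0, 18.5]
contact_force: [-0.5, 0.3, -2.1]
width: 34.1
finger_force: 20.0
```

drive_tool(motion=[{"dx":0,"dy":0,"dz":0,"wx":0,"wy":0,"wz":0},{"dx":0,"dy":0,"dz":0,"wx":0,"wy":0,"wz":0},{"dx":0,"dy":0,"dz":0,"wx":0,"wy":0,"wz":0}])

```text
clock: 10.3
tcp_pos: [487.1, 9.9, 278.6]
ee_rot: [180.0, 0.0, 18.5]
contact_force: [-0.1, -0.6, -1.2]
width: 33.7
finger_force: 20.0
```

Run:
```python
from h import *
plan(443.2,-301,279.5)
```

```text
plan cm [-14.05  28.08  -0.08] tcp [487.  10. 279.] rot [180.    0.   18.5] t 10.3 j7 -88 w 33.7 F [-0.1 -0.6 -1.2]
```

Terracotta is held at 33.7 mm. The picture was taken before the arm had settled, so the piece sits about 5 mm behind the pad centre along tool x; I'll compensate for that.

drive_tool(motion=[{"dx":0,"dy":0,"dz":-0.8,"wx":0,"wy":0,"wz":0},{"dx":0,"dy":0,"dz":-2.2,"wx":0,"wy":0,"wz":0},{"dx":0,"dy":0,"dz":-3,"wx":0,"wy":0,"wz":0},{"dx":0,"dy":0,"dz":-3,"wx":0,"wy":0,"wz":0},{"dx":0,"dy":0,"dz":-3,"wx":0,"wy":0,"wz":0},{"dx":0,"dy":0,"dz":-1.5,"wx":0,"wy":0,"wz":0},{"dx":0,"dy":0,"dz":0,"wx":0,"wy":0,"wz":0}])

```text
clock: 10.88
tcp_pos: [487.9, 10.4, 417.7]
ee_rot: [179.9, -0.4, 18.6]
contact_force: [0.5, 1.1, -2.4]
width: 33.7
finger_force: 20.0
```

drive_tool(motion=[{"dx":-0.68,"dy":1.4,"dz":0,"wx":0,"wy":0,"wz":0},{"dx":-1.36,"dy":2.81,"dz":0,"wx":0,"wy":0,"wz":0},{"dx":-1.36,"dy":2.81,"dz":0,"wx":0,"wy":0,"wz":0},{"dx":-1.36,"dy":2.81,"dz":0,"wx":0,"wy":0,"wz":0},{"dx":-1.36,"dy":2.81,"dz":0,"wx":0,"wy":0,"wz":0},{"dx":-1.36,"dy":2.81,"dz":0,"wx":0,"wy":0,"wz":0},{"dx":-1.36,"dy":2.81,"dz":0,"wx":0,"wy":0,"wz":0},{"dx":-1.36,"dy":2.81,"dz":0,"wx":0,"wy":0,"wz":0},{"dx":-1.36,"dy":2.81,"dz":0,"wx":0,"wy":0,"wz":0},{"dx":-1.36,"dy":2.81,"dz":0,"wx":0,"wy":0,"wz":0}])

```text
clock: 11.72
tcp_pos: [448.7, -285.4, 412.6]
ee_rot: [-179.9, 0.1, 18.6]
contact_force: [0.8, 0.5, -2.3]
width: 33.9
finger_force: 20.0
```

drive_tool(motion=[{"dx":-0.68,"dy":1.4,"dz":0,"wx":0,"wy":0,"wz":0},{"dx":0,"dy":0,"dz":0,"wx":0,"wy":0,"wz":0},{"dx":0,"dy":0,"dz":0,"wx":0,"wy":0,"wz":0},{"dx":0,"dy":0,"dz":0,"wx":0,"wy":0,"wz":0},{"dx":0,"dy":0,"dz":0,"wx":0,"wy":0,"wz":0}])

```text
clock: 12.13
tcp_pos: [447.9, -298.2, 413.3]
ee_rot: [-179.9, 0.0, 18.7]
contact_force: [0.1, -0.1, -2.7]
width: 33.9
finger_force: 20.0
```

Run:
```python
from h import *
plan(448,-299.4,279)
```

```text
plan cm [-0.03  0.13 13.43] tcp [ 448. -298.  413.] rot [-179.9    0.    18.7] t 12.1 j7 -45 w 33.9 F [ 0.1 -0.1 -2.7]
```

drive_tool(motion=[{"dx":0,"dy":0.1,"dz":1.5,"wx":0,"wy":0,"wz":0},{"dx":0,"dy":0,"dz":3,"wx":0,"wy":0,"wz":0},{"dx":0,"dy":0,"dz":3,"wx":0,"wy":0,"wz":0},{"dx":0,"dy":0,"dz":2.5,"wx":0,"wy":0,"wz":0},{"dx":0,"dy":0,"dz":1.5,"wx":0,"wy":0,"wz":0},{"dx":0,"dy":0,"dz":0.8,"wx":0,"wy":0,"wz":0},{"dx":0,"dy":0,"dz":0.6,"wx":0,"wy":0,"wz":0},{"dx":0,"dy":0,"dz":0.3,"wx":0,"wy":0,"wz":0},{"dx":0,"dy":0,"dz":0.1,"wx":0,"wy":0,"wz":0},{"dx":0,"dy":0,"dz":0,"wx":0,"wy":0,"wz":0}])

```text
clock: 12.97
tcp_pos: [448.3, -300.6, 281.4]
ee_rot: [179.9, -0.1, 18.6]
contact_force: [-0.1, 0.0, -1.6]
width: 33.5
finger_force: 20.0
```

drive_tool(motion=[{"dx":0,"dy":0,"dz":0.1,"wx":0,"wy":0,"wz":0},{"dx":0,"dy":0,"dz":0,"wx":0,"wy":0,"wz":0},{"dx":0,"dy":0,"dz":0,"wx":0,"wy":0,"wz":0}])

```text
clock: 13.22
tcp_pos: [448.0, -300.6, 280.2]
ee_rot: [180.0, -0.0, 18.5]
contact_force: [-0.2, 0.3, -2.7]
width: 33.4
finger_force: 20.0
```

drive_tool(motion=[{"dx":0,"dy":0,"dz":0.1,"wx":0,"wy":0,"wz":0},{"dx":0,"dy":0,"dz":0,"wx":0,"wy":0,"wz":0},{"dx":0,"dy":0,"dz":0,"wx":0,"wy":0,"wz":0}])

```text
clock: 13.47
tcp_pos: [447.9, -300.6, 278.8]
ee_rot: [180.0, -0.0, 18.5]
contact_force: [-0.0, 0.0, -2.1]
width: 33.3
finger_force: 20.0
```

drive_tool(motion=[{"dx":0,"dy":0,"dz":0.1,"wx":0,"wy":0,"wz":0},{"dx":0,"dy":0,"dz":0,"wx":0,"wy":0,"wz":0},{"dx":0,"dy":0,"dz":0,"wx":0,"wy":0,"wz":0}])

```text
clock: 13.72
tcp_pos: [448.1, -300.9, 278.3]
ee_rot: [179.9, -0.0, 18.5]
contact_force: [-0.6, -1.6, 5.3]
width: 33.9
finger_force: 20.0
```

drive_tool(motion=[{"dx":0,"dy":0,"dz":0.05,"wx":0,"wy":0,"wz":0},{"dx":0,"dy":0,"dz":0,"wx":0,"wy":0,"wz":0},{"dx":0,"dy":0,"dz":0,"wx":0,"wy":0,"wz":0}])

```text
clock: 13.97
tcp_pos: [448.2, -301.1, 278.1]
ee_rot: [179.9, -0.1, 18.5]
contact_force: [-1.5, -1.6, 8.7]
width: 33.3
finger_force: 20.0
```

drive_tool(motion=[{"dx":0,"dy":0,"dz":0,"wx":0,"wy":0,"wz":0},{"dx":0,"dy":0,"dz":0,"wx":0,"wy":0,"wz":0},{"dx":0,"dy":0,"dz":0,"wx":0,"wy":0,"wz":0},{"dx":0,"dy":0,"dz":0,"wx":0,"wy":0,"wz":0},{"dx":0,"dy":0,"dz":0,"wx":0,"wy":0,"wz":0},{"dx":0,"dy":0,"dz":0,"wx":0,"wy":0,"wz":0},{"dx":0,"dy":0,"dz":0,"wx":0,"wy":0,"wz":0},{"dx":0,"dy":0,"dz":0,"wx":0,"wy":0,"wz":0}], grip=1)

```text
clock: 14.63
tcp_pos: [447.9, -300.5, 277.2]
ee_rot: [-180.0, 0.0, 18.5]
contact_force: [-0.2, 0.7, 1.0]
width: 82.2
finger_force: 0.0
```

drive_tool(motion=[{"dx":0,"dy":0,"dz":-1.6,"wx":0,"wy":0,"wz":0},{"dx":0,"dy":0,"dz":-3,"wx":0,"wy":0,"wz":0},{"dx":0,"dy":0,"dz":-3,"wx":0,"wy":0,"wz":0},{"dx":0,"dy":0,"dz":-3,"wx":0,"wy":0,"wz":0},{"dx":0,"dy":0,"dz":-2,"wx":0,"wy":0,"wz":0},{"dx":-4,"dy":0,"dz":0,"wx":0,"wy":0,"wz":0},{"dx":-4,"dy":0,"dz":0,"wx":0,"wy":0,"wz":0},{"dx":0,"dy":0,"dz":0,"wx":0,"wy":0,"wz":0},{"dx":0,"dy":0,"dz":0,"wx":0,"wy":0,"wz":0},{"dx":0,"dy":0,"dz":0,"wx":0,"wy":0,"wz":0}])

```text
clock: 15.47
tcp_pos: [372.1, -326.0, 403.4]
ee_rot: [180.0, -0.0, 18.5]
contact_force: [0.3, 0.7, -1.1]
width: 91.2
finger_force: 0.0
```

Run:
```python
from h import *
im,K,M,s=shot("wrist");cv2.imwrite("pics/w4.png",im)
h=hsv(im);p=proj((443,-301,139),K,M).astype(int);print(p,h[p[1],p[0]-50:p[0]+50:6].tolist())
plan(589,140,405)
```

```text
[278 113] [[16, 106, 181], [15, 106, 159], [9, 107, 74], [8, 162, 230], [8, 163, 229], [8, 158, 224], [8, 169, 220], [8, 161, 231], [8, 161, 231], [8, 164, 229], [8, 163, 227], [8, 167, 183], [8, 168, 155], [8, 165, 185], [8, 163, 228], [9, 115, 73], [16, 107, 165]]
plan cm [ 35.34 -37.24  -0.15] tcp [ 373. -326.  403.] rot [180.   -0.   18.6] t 15.5 j7 -38 w 91.8 F [ 0.2  0.  -0.9]
```

View pics/w4.png

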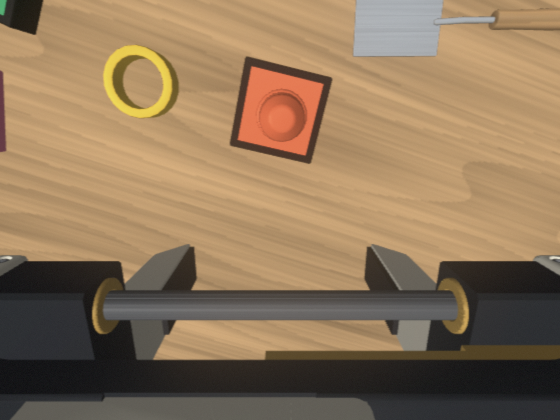

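The plinth's corners centre on (280.5,111) and terracotta's head is at (282,116), so it stands about 4 mm off centre, upright. Green is next; I know where I set it on the wheel.

drive_tool(motion=[{"dx":2.52,"dy":-2.19,"dz":0,"wx":0,"wy":0,"wz":0},{"dx":2.52,"dy":-2.19,"dz":0,"wx":0,"wy":0,"wz":0},{"dx":2.52,"dy":-2.19,"dz":0,"wx":0,"wy":0,"wz":0},{"dx":2.52,"dy":-2.19,"dz":0,"wx":0,"wy":0,"wz":0},{"dx":2.52,"dy":-2.19,"dz":0,"wx":0,"wy":0,"wz":0},{"dx":2.52,"dy":-2.19,"dz":0,"wx":0,"wy":0,"wz":0},{"dx":2.52,"dy":-2.19,"dz":0,"wx":0,"wy":0,"wz":0},{"dx":2.52,"dy":-2.19,"dz":0,"wx":0,"wy":0,"wz":0},{"dx":2.52,"dy":-2.19,"dz":0,"wx":0,"wy":0,"wz":0}])

```text
clock: 16.27
tcp_pos: [525.6, -64.2, 403.0]
ee_rot: [-180.0, -0.0, 18.7]
contact_force: [1.4, -0.4, 0.5]
width: 91.7
finger_force: 0.0
```

drive_tool(motion=[{"dx":2.52,"dy":-2.19,"dz":0,"wx":0,"wy":0,"wz":0},{"dx":2.52,"dy":-2.19,"dz":0,"wx":0,"wy":0,"wz":0},{"dx":2.52,"dy":-2.19,"dz":0,"wx":0,"wy":0,"wz":0},{"dx":2.52,"dy":-2.19,"dz":0,"wx":0,"wy":0,"wz":0},{"dx":2.52,"dy":-2.19,"dz":0,"wx":0,"wy":0,"wz":0},{"dx":0,"dy":0,"dz":0,"wx":0,"wy":0,"wz":0},{"dx":0,"dy":0,"dz":0,"wx":0,"wy":0,"wz":0},{"dx":0,"dy":0,"dz":0,"wx":0,"wy":0,"wz":0},{"dx":0,"dy":0,"dz":0,"wx":0,"wy":0,"wz":0}])

```text
clock: 17.02
tcp_pos: [608.9, 76.3, 402.9]
ee_rot: [180.0, 0.0, 18.5]
contact_force: [-0.7, 0.2, 0.3]
width: 91.8
finger_force: 0.0
```

Run:
```python
from h import *
meas("green",None,(660,164),136)
im,K,M,s=shot("wrist");p=proj((660,164,136),K,M)
q=cast(biggest(mask(im,"green",(*p,60))),K,M,136).astype(np.float32)
print(p,cv2.minEnclosingCircle(q)); plan(660.1,164.5,279,s)
```

```text
tile green [654.3 178. ] [53.3 77.9] 18.6
[187.90935437 111.44440424] ((662.9140625, 155.488037109375), 27.903928756713867)
plan cm [ 7.68 -6.78 12.4 ] tcp [609.  76. 403.] rot [180.    0.   18.5] t 17.1 j7 -90 w 92.1 F [ 0.5 -0.3  0.1]
```

drive_tool(motion=[{"dx":2.57,"dy":-2.27,"dz":0,"wx":0,"wy":0,"wz":0},{"dx":2.57,"dy":-2.27,"dz":0,"wx":0,"wy":0,"wz":0},{"dx":2.57,"dy":-2.27,"dz":0,"wx":0,"wy":0,"wz":0},{"dx":0,"dy":0,"dz":0,"wx":0,"wy":0,"wz":0},{"dx":0,"dy":0,"dz":2.4,"wx":0,"wy":0,"wz":0},{"dx":0,"dy":0,"dz":3,"wx":0,"wy":0,"wz":0},{"dx":0,"dy":0,"dz":3,"wx":0,"wy":0,"wz":0},{"dx":0,"dy":0,"dz":2.5,"wx":0,"wy":0,"wz":0},{"dx":0,"dy":0,"dz":1.4,"wx":0,"wy":0,"wz":0},{"dx":0,"dy":0,"dz":0,"wx":0,"wy":0,"wz":0}])

```text
clock: 17.95
tcp_pos: [659.2, 164.4, 276.5]
ee_rot: [180.0, 0.4, 18.5]
contact_force: [0.1, -0.5, -0.4]
width: 91.8
finger_force: 0.0
```

drive_tool(motion=[{"dx":0,"dy":0,"dz":0,"wx":0,"wy":0,"wz":0},{"dx":0,"dy":0,"dz":0,"wx":0,"wy":0,"wz":0},{"dx":0,"dy":0,"dz":0,"wx":0,"wy":0,"wz":0},{"dx":0,"dy":0,"dz":0,"wx":0,"wy":0,"wz":0},{"dx":0,"dy":0,"dz":0,"wx":0,"wy":0,"wz":0},{"dx":0,"dy":0,"dz":0,"wx":0,"wy":0,"wz":0},{"dx":0,"dy":0,"dz":0,"wx":0,"wy":0,"wz":0},{"dx":0,"dy":0,"dz":0,"wx":0,"wy":0,"wz":0},{"dx":0,"dy":0,"dz":0,"wx":0,"wy":0,"wz":0},{"dx":0,"dy":0,"dz":0,"wx":0,"wy":0,"wz":0}], grip=0.2, grip_force=20)

```text
clock: 18.78
tcp_pos: [660.5, 165.9, 280.3]
ee_rot: [180.0, -0.0, 18.5]
contact_force: [0.3, -0.2, -0.0]
width: 39.3
finger_force: 19.9
```

drive_tool(motion=[{"dx":0,"dy":0,"dz":0,"wx":0,"wy":0,"wz":0},{"dx":0,"dy":0,"dz":-0.8,"wx":0,"wy":0,"wz":0},{"dx":0,"dy":0,"dz":-2.2,"wx":0,"wy":0,"wz":0},{"dx":0,"dy":0,"dz":-3,"wx":0,"wy":0,"wz":0},{"dx":0,"dy":0,"dz":-3,"wx":0,"wy":0,"wz":0},{"dx":0,"dy":0,"dz":-3,"wx":0,"wy":0,"wz":0},{"dx":0,"dy":0,"dz":-1.5,"wx":0,"wy":0,"wz":0},{"dx":0,"dy":0,"dz":0,"wx":0,"wy":0,"wz":0},{"dx":0,"dy":0,"dz":0,"wx":0,"wy":0,"wz":0},{"dx":0,"dy":0,"dz":0,"wx":0,"wy":0,"wz":0}])

```text
clock: 19.62
tcp_pos: [659.9, 165.8, 413.5]
ee_rot: [180.0, 0.2, 18.6]
contact_force: [-0.3, 0.0, -3.2]
width: 39.8
finger_force: 19.9
```

Run:
```python
from h import *
plan(484.9,10,279)
```

```text
plan cm [-21.51   9.2   13.51] tcp [660. 166. 413.] rot [180.    0.2  18.6] t 19.6 j7 -97 w 39.8 F [-0.3  0.  -3.2]
```

drive_tool(motion=[{"dx":-1.35,"dy":0.57,"dz":0,"wx":0,"wy":0,"wz":0},{"dx":-2.69,"dy":1.15,"dz":0,"wx":0,"wy":0,"wz":0},{"dx":-2.69,"dy":1.15,"dz":0,"wx":0,"wy":0,"wz":0},{"dx":-2.69,"dy":1.15,"dz":0,"wx":0,"wy":0,"wz":0},{"dx":-2.69,"dy":1.15,"dz":0,"wx":0,"wy":0,"wz":0},{"dx":-2.69,"dy":1.15,"dz":0,"wx":0,"wy":0,"wz":0},{"dx":-2.69,"dy":1.15,"dz":0,"wx":0,"wy":0,"wz":0},{"dx":-2.69,"dy":1.15,"dz":0,"wx":0,"wy":0,"wz":0},{"dx":-1.35,"dy":0.57,"dz":0,"wx":0,"wy":0,"wz":0}])

```text
clock: 20.37
tcp_pos: [482.6, 7.9, 413.3]
ee_rot: [-180.0, 0.3, 18.4]
contact_force: [0.1, -0.4, -3.0]
width: 39.5
finger_force: 20.0
```

drive_tool(motion=[{"dx":0,"dy":0,"dz":0,"wx":0,"wy":0,"wz":0},{"dx":0,"dy":0,"dz":0,"wx":0,"wy":0,"wz":0},{"dx":0,"dy":0,"dz":0,"wx":0,"wy":0,"wz":0},{"dx":0,"dy":0,"dz":0,"wx":0,"wy":0,"wz":0},{"dx":0,"dy":0,"dz":0,"wx":0,"wy":0,"wz":0}])

```text
clock: 20.78
tcp_pos: [486.1, 11.2, 414.8]
ee_rot: [-180.0, 0.0, 18.6]
contact_force: [0.4, 0.2, -2.3]
width: 39.5
finger_force: 20.0
```

Run:
```python
from h import *
plan(484.9,10,279)
```

```text
plan cm [-0.15  0.08 13.58] tcp [486.  11. 415.] rot [-180.     0.    18.6] t 20.8 j7 -83 w 39.5 F [ 0.4  0.2 -2.3]
```

drive_tool(motion=[{"dx":-0.1,"dy":0.1,"dz":1.5,"wx":0,"wy":0,"wz":0},{"dx":0,"dy":0,"dz":3,"wx":0,"wy":0,"wz":0},{"dx":0,"dy":0,"dz":3,"wx":0,"wy":0,"wz":0},{"dx":0,"dy":0,"dz":2.5,"wx":0,"wy":0,"wz":0},{"dx":0,"dy":0,"dz":1.5,"wx":0,"wy":0,"wz":0},{"dx":0,"dy":0,"dz":0.8,"wx":0,"wy":0,"wz":0},{"dx":0,"dy":0,"dz":0.6,"wx":0,"wy":0,"wz":0},{"dx":0,"dy":0,"dz":0.3,"wx":0,"wy":0,"wz":0},{"dx":0,"dy":0,"dz":0,"wx":0,"wy":0,"wz":0},{"dx":0,"dy":0,"dz":0,"wx":0,"wy":0,"wz":0}])

```text
clock: 21.62
tcp_pos: [485.4, 9.3, 284.0]
ee_rot: [180.0, -0.1, 18.6]
contact_force: [0.2, -0.4, -1.9]
width: 39.3
finger_force: 20.0
```

drive_tool(motion=[{"dx":0,"dy":0,"dz":0.1,"wx":0,"wy":0,"wz":0},{"dx":0,"dy":0,"dz":0,"wx":0,"wy":0,"wz":0},{"dx":0,"dy":0,"dz":0,"wx":0,"wy":0,"wz":0}])

```text
clock: 21.87
tcp_pos: [485.1, 9.1, 282.7]
ee_rot: [180.0, -0.1, 18.5]
contact_force: [1.0, -0.8, -3.2]
width: 39.4
finger_force: 20.0
```

drive_tool(motion=[{"dx":0,"dy":0,"dz":0.1,"wx":0,"wy":0,"wz":0},{"dx":0,"dy":0,"dz":0,"wx":0,"wy":0,"wz":0},{"dx":0,"dy":0,"dz":0,"wx":0,"wy":0,"wz":0}])

```text
clock: 22.12
tcp_pos: [484.9, 9.1, 281.3]
ee_rot: [180.0, -0.0, 18.5]
contact_force: [0.4, 0.5, -2.6]
width: 39.6
finger_force: 20.0
```

drive_tool(motion=[{"dx":0,"dy":0,"dz":0.1,"wx":0,"wy":0,"wz":0},{"dx":0,"dy":0,"dz":0,"wx":0,"wy":0,"wz":0},{"dx":0,"dy":0,"dz":0,"wx":0,"wy":0,"wz":0}])

```text
clock: 22.37
tcp_pos: [484.9, 9.1, 280.2]
ee_rot: [180.0, 0.0, 18.5]
contact_force: [0.4, 0.0, -2.3]
width: 39.2
finger_force: 20.0
```

drive_tool(motion=[{"dx":0,"dy":0,"dz":0.08,"wx":0,"wy":0,"wz":0},{"dx":0,"dy":0,"dz":0,"wx":0,"wy":0,"wz":0},{"dx":0,"dy":0,"dz":0,"wx":0,"wy":0,"wz":0}])

```text
clock: 22.62
tcp_pos: [485.2, 9.0, 279.9]
ee_rot: [180.0, -0.0, 18.5]
contact_force: [-0.7, -1.2, 3.7]
width: 39.0
finger_force: 20.0
```

drive_tool(motion=[{"dx":0,"dy":0,"dz":0.08,"wx":0,"wy":0,"wz":0},{"dx":0,"dy":0,"dz":0,"wx":0,"wy":0,"wz":0},{"dx":0,"dy":0,"dz":0,"wx":0,"wy":0,"wz":0}])

```text
clock: 22.87
tcp_pos: [485.4, 8.7, 279.6]
ee_rot: [179.9, -0.1, 18.5]
contact_force: [-2.0, -2.4, 12.4]
width: 39.4
finger_force: 20.0
```

drive_tool(motion=[{"dx":0,"dy":0,"dz":0,"wx":0,"wy":0,"wz":0},{"dx":0,"dy":0,"dz":0,"wx":0,"wy":0,"wz":0},{"dx":0,"dy":0,"dz":0,"wx":0,"wy":0,"wz":0},{"dx":0,"dy":0,"dz":0,"wx":0,"wy":0,"wz":0},{"dx":0,"dy":0,"dz":0,"wx":0,"wy":0,"wz":0},{"dx":0,"dy":0,"dz":0,"wx":0,"wy":0,"wz":0},{"dx":0,"dy":0,"dz":0,"wx":0,"wy":0,"wz":0},{"dx":0,"dy":0,"dz":0,"wx":0,"wy":0,"wz":0}], grip=1)

```text
clock: 23.53
tcp_pos: [484.9, 9.1, 278.6]
ee_rot: [-180.0, 0.0, 18.6]
contact_force: [0.6, -0.3, 0.5]
width: 87.9
finger_force: 0.0
```

drive_tool(motion=[{"dx":0,"dy":0,"dz":-1.6,"wx":0,"wy":0,"wz":0},{"dx":0,"dy":0,"dz":-3,"wx":0,"wy":0,"wz":0},{"dx":0,"dy":0,"dz":-3,"wx":0,"wy":0,"wz":0},{"dx":0,"dy":0,"dz":-3,"wx":0,"wy":0,"wz":0},{"dx":0,"dy":0,"dz":-2,"wx":0,"wy":0,"wz":0},{"dx":-4,"dy":0,"dz":0,"wx":0,"wy":0,"wz":0},{"dx":-4,"dy":0,"dz":0,"wx":0,"wy":0,"wz":0},{"dx":0,"dy":0,"dz":0,"wx":0,"wy":0,"wz":0},{"dx":0,"dy":0,"dz":0,"wx":0,"wy":0,"wz":0},{"dx":0,"dy":0,"dz":0,"wx":0,"wy":0,"wz":0}])

```text
clock: 24.37
tcp_pos: [409.3, -16.3, 405.0]
ee_rot: [180.0, -0.1, 18.5]
contact_force: [0.6, 0.0, -0.1]
width: 92.0
finger_force: 0.0
```

Run:
```python
from h import *
im,K,M,s=shot("wrist");cv2.imwrite("pics/w5.png",im)
plan(559,-182,405)
```

```text
plan cm [8.870e+00 2.048e+01 1.000e-02] tcp [410. -16. 405.] rot [ 1.80e+02 -1.00e-01  1.86e+01] t 24.4 j7 -79 w 91.8 F [-0.3  0.1 -0. ]
```

View pics/w5.png

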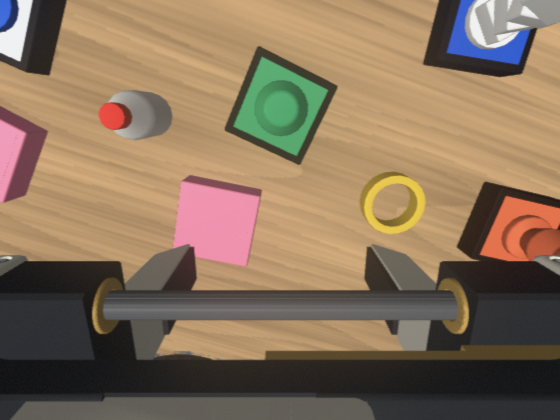

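Green's head is at (281,107), and the plinth's corners give a centre of (281,107), so it is centred. Next is white.

drive_tool(motion=[{"dx":1.27,"dy":2.93,"dz":0,"wx":0,"wy":0,"wz":0},{"dx":1.27,"dy":2.93,"dz":0,"wx":0,"wy":0,"wz":0},{"dx":1.27,"dy":2.93,"dz":0,"wx":0,"wy":0,"wz":0},{"dx":1.27,"dy":2.93,"dz":0,"wx":0,"wy":0,"wz":0},{"dx":1.27,"dy":2.93,"dz":0,"wx":0,"wy":0,"wz":0},{"dx":1.27,"dy":2.93,"dz":0,"wx":0,"wy":0,"wz":0},{"dx":1.27,"dy":2.93,"dz":0,"wx":0,"wy":0,"wz":0},{"dx":0,"dy":0,"dz":0,"wx":0,"wy":0,"wz":0},{"dx":0,"dy":0,"dz":0,"wx":0,"wy":0,"wz":0},{"dx":0,"dy":0,"dz":0,"wx":0,"wy":0,"wz":0}])

```text
clock: 25.25
tcp_pos: [559.2, -181.8, 403.8]
ee_rot: [-179.9, 0.0, 18.6]
contact_force: [-0.1, 0.5, 0.2]
width: 91.5
finger_force: 0.0
```

drive_tool(motion=[{"dx":0,"dy":0,"dz":0,"wx":0,"wy":0,"wz":0},{"dx":0,"dy":0,"dz":0,"wx":0,"wy":0,"wz":0}])

```text
clock: 25.42
tcp_pos: [558.5, -181.4, 404.7]
ee_rot: [-180.0, -0.0, 18.6]
contact_force: [0.2, 0.2, 0.6]
width: 91.5
finger_force: 0.0
```

Run:
```python
from h import *
meas("blue","white",(630,-158),143)
im,K,M,s=shot("wrist");p=proj((630,-158,143),K,M).astype(int);print(p)
cv2.imwrite("pics/w6.png",cv2.resize(im[p[1]-70:p[1]+70,p[0]-90:p[0]+90],None,fx=4,fy=4,interpolation=cv2.INTER_CUBIC))
```

```text
tile blue [ 630.1 -159.9] [73.6 74. ] 10.3
sculpt white [ 628.1 -157.3] [36.5 36.4] angle 85.1 tool yaw 18.6
plan cm [ 7.36 -0.06 12.57] tcp [ 558. -181.  405.] rot [-180.    -0.    18.6] t 25.4 j7 -62 w 91.5 F [0.2 0.2 0.6]
[280 113]
```

View pics/w6.png

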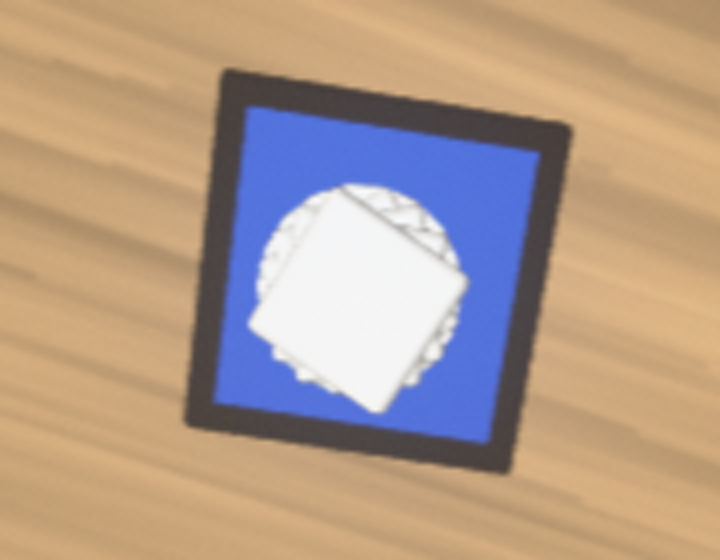

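White's top block has its corners, in the crop, at (340,190), (468,282), (380,412) and (250,324). That puts its centre at full-image (280,118.5), with the sides turned 54° from the tool's y. I'll turn by −54° and grip 4 mm higher, to stay clear of the twisted block below.

drive_tool(motion=[{"dx":3.55,"dy":0,"dz":0,"wx":0,"wy":0,"wz":0},{"dx":3.55,"dy":0.05,"dz":0,"wx":0,"wy":0,"wz":0},{"dx":0,"dy":0,"dz":0,"wx":0,"wy":0,"wz":-6.8},{"dx":0,"dy":0,"dz":0,"wx":0,"wy":0,"wz":-6.8},{"dx":0,"dy":0,"dz":0,"wx":0,"wy":0,"wz":-6.8},{"dx":0,"dy":0,"dz":0,"wx":0,"wy":0,"wz":-6.8},{"dx":0,"dy":0,"dz":0,"wx":0,"wy":0,"wz":-6.8},{"dx":0,"dy":0,"dz":0,"wx":0,"wy":0,"wz":-6.8},{"dx":0,"dy":0,"dz":0,"wx":0,"wy":0,"wz":-6.8},{"dx":0,"dy":0,"dz":0,"wx":0,"wy":0,"wz":-6.8}])

```text
clock: 26.35
tcp_pos: [625.8, -160.0, 405.0]
ee_rot: [180.0, 0.0, 73.3]
contact_force: [-0.4, 0.1, 0.1]
width: 91.7
finger_force: 0.0
```

drive_tool(motion=[{"dx":0,"dy":0,"dz":0,"wx":0,"wy":0,"wz":0},{"dx":0,"dy":0,"dz":0,"wx":0,"wy":0,"wz":0},{"dx":0,"dy":0,"dz":0,"wx":0,"wy":0,"wz":0}])

```text
clock: 26.6
tcp_pos: [626.0, -160.3, 404.8]
ee_rot: [180.0, -0.0, 72.7]
contact_force: [-0.2, -0.7, -0.5]
width: 91.4
finger_force: 0.0
```

Run:
```python
from h import *
plan(626,-159,283.5)
```

```text
plan cm [ 0.12 -0.04 12.13] tcp [ 626. -160.  405.] rot [180.   -0.   72.7] t 26.6 j7 -17 w 91.4 F [-0.2 -0.7 -0.5]
```

drive_tool(motion=[{"dx":0.1,"dy":0,"dz":2,"wx":0,"wy":0,"wz":0},{"dx":0,"dy":0,"dz":3,"wx":0,"wy":0,"wz":0},{"dx":0,"dy":0,"dz":3,"wx":0,"wy":0,"wz":0},{"dx":0,"dy":0,"dz":2.5,"wx":0,"wy":0,"wz":0},{"dx":0,"dy":0,"dz":1.6,"wx":0,"wy":0,"wz":0},{"dx":0,"dy":0,"dz":0,"wx":0,"wy":0,"wz":0},{"dx":0,"dy":0,"dz":0,"wx":0,"wy":0,"wz":0}])

```text
clock: 27.18
tcp_pos: [626.3, -159.3, 283.3]
ee_rot: [-179.9, 0.0, 72.9]
contact_force: [-1.1, 0.6, -0.2]
width: 91.8
finger_force: 0.0
```

drive_tool(motion=[{"dx":0,"dy":0,"dz":0,"wx":0,"wy":0,"wz":0},{"dx":0,"dy":0,"dz":0,"wx":0,"wy":0,"wz":0},{"dx":0,"dy":0,"dz":0,"wx":0,"wy":0,"wz":0},{"dx":0,"dy":0,"dz":0,"wx":0,"wy":0,"wz":0},{"dx":0,"dy":0,"dz":0,"wx":0,"wy":0,"wz":0},{"dx":0,"dy":0,"dz":0,"wx":0,"wy":0,"wz":0},{"dx":0,"dy":0,"dz":0,"wx":0,"wy":0,"wz":0},{"dx":0,"dy":0,"dz":0,"wx":0,"wy":0,"wz":0},{"dx":0,"dy":0,"dz":0,"wx":0,"wy":0,"wz":0},{"dx":0,"dy":0,"dz":0,"wx":0,"wy":0,"wz":0}], grip=0.1, grip_force=20)

```text
clock: 28.02
tcp_pos: [626.6, -159.4, 283.9]
ee_rot: [180.0, -0.0, 72.9]
contact_force: [0.2, 0.1, 1.1]
width: 30.0
finger_force: 20.2
```

drive_tool(motion=[{"dx":0,"dy":0,"dz":0,"wx":0,"wy":0,"wz":0},{"dx":0,"dy":0,"dz":0,"wx":0,"wy":0,"wz":0},{"dx":0,"dy":0,"dz":0,"wx":0,"wy":0,"wz":0}])

```text
clock: 28.27
tcp_pos: [626.5, -159.5, 283.9]
ee_rot: [180.0, -0.0, 72.9]
contact_force: [0.4, -0.2, 4.0]
width: 30.1
finger_force: 20.2
```

drive_tool(motion=[{"dx":0,"dy":0,"dz":-0.8,"wx":0,"wy":0,"wz":0},{"dx":0,"dy":0,"dz":-2.2,"wx":0,"wy":0,"wz":0},{"dx":0,"dy":0,"dz":-3,"wx":0,"wy":0,"wz":0},{"dx":0,"dy":0,"dz":-3,"wx":0,"wy":0,"wz":0},{"dx":0,"dy":0,"dz":-3,"wx":0,"wy":0,"wz":0},{"dx":0,"dy":0,"dz":-1.5,"wx":0,"wy":0,"wz":0},{"dx":0,"dy":0,"dz":0,"wx":0,"wy":0,"wz":0},{"dx":0,"dy":0,"dz":0,"wx":0,"wy":0,"wz":0}])

```text
clock: 28.93
tcp_pos: [626.1, -159.3, 418.9]
ee_rot: [180.0, 0.0, 73.0]
contact_force: [-0.6, -0.1, -3.8]
width: 30.3
finger_force: 20.1
```

Run:
```python
from h import *
plan(660,165,283)
```

```text
plan cm [32.   -6.28 13.58] tcp [ 626. -159.  419.] rot [180.   0.  73.] t 28.9 j7 -16 w 30.3 F [-0.6 -0.1 -3.8]
```

White is held square (30 mm). Now to the wheel.

drive_tool(motion=[{"dx":1.45,"dy":-0.28,"dz":0,"wx":0,"wy":0,"wz":0},{"dx":2.91,"dy":-0.57,"dz":0,"wx":0,"wy":0,"wz":0},{"dx":2.91,"dy":-0.57,"dz":0,"wx":0,"wy":0,"wz":0},{"dx":2.91,"dy":-0.57,"dz":0,"wx":0,"wy":0,"wz":0},{"dx":2.91,"dy":-0.57,"dz":0,"wx":0,"wy":0,"wz":0},{"dx":2.91,"dy":-0.57,"dz":0,"wx":0,"wy":0,"wz":0},{"dx":2.91,"dy":-0.57,"dz":0,"wx":0,"wy":0,"wz":0},{"dx":2.91,"dy":-0.57,"dz":0,"wx":0,"wy":0,"wz":0},{"dx":2.91,"dy":-0.57,"dz":0,"wx":0,"wy":0,"wz":0},{"dx":2.91,"dy":-0.57,"dz":0,"wx":0,"wy":0,"wz":0}])

```text
clock: 29.77
tcp_pos: [655.0, 122.6, 416.2]
ee_rot: [-179.8, 0.1, 73.0]
contact_force: [-0.2, -0.3, -2.3]
width: 29.9
finger_force: 20.3
```

drive_tool(motion=[{"dx":2.91,"dy":-0.57,"dz":0,"wx":0,"wy":0,"wz":0},{"dx":1.45,"dy":-0.28,"dz":0,"wx":0,"wy":0,"wz":0},{"dx":0,"dy":0,"dz":0,"wx":0,"wy":0,"wz":0},{"dx":0,"dy":0,"dz":0,"wx":0,"wy":0,"wz":0},{"dx":0,"dy":0,"dz":0,"wx":0,"wy":0,"wz":0}])

```text
clock: 30.18
tcp_pos: [660.3, 163.6, 417.3]
ee_rot: [-179.9, 0.1, 72.9]
contact_force: [0.5, -0.4, -2.7]
width: 30.0
finger_force: 20.4
```

drive_tool(motion=[{"dx":0,"dy":0,"dz":1.5,"wx":0,"wy":0,"wz":0},{"dx":0,"dy":0,"dz":3,"wx":0,"wy":0,"wz":0},{"dx":0,"dy":0,"dz":3,"wx":0,"wy":0,"wz":0},{"dx":0,"dy":0,"dz":2.5,"wx":0,"wy":0,"wz":0},{"dx":0,"dy":0,"dz":1.5,"wx":0,"wy":0,"wz":0},{"dx":0,"dy":0,"dz":0.8,"wx":0,"wy":0,"wz":0},{"dx":0,"dy":0,"dz":0.6,"wx":0,"wy":0,"wz":0},{"dx":0,"dy":0,"dz":0.2,"wx":0,"wy":0,"wz":0},{"dx":0,"dy":0,"dz":0,"wx":0,"wy":0,"wz":0},{"dx":0,"dy":0,"dz":0,"wx":0,"wy":0,"wz":0}])

```text
clock: 31.02
tcp_pos: [660.8, 164.8, 288.8]
ee_rot: [179.9, -0.1, 72.9]
contact_force: [-0.5, -0.5, -1.9]
width: 29.8
finger_force: 20.4
```

drive_tool(motion=[{"dx":0,"dy":0,"dz":0.1,"wx":0,"wy":0,"wz":0},{"dx":0,"dy":0,"dz":0,"wx":0,"wy":0,"wz":0},{"dx":0,"dy":0,"dz":0,"wx":0,"wy":0,"wz":0}])

```text
clock: 31.27
tcp_pos: [660.4, 164.9, 287.2]
ee_rot: [180.0, -0.0, 72.9]
contact_force: [-0.2, -0.7, -2.9]
width: 30.4
finger_force: 20.4
```

drive_tool(motion=[{"dx":0,"dy":0,"dz":0.1,"wx":0,"wy":0,"wz":0},{"dx":0,"dy":0,"dz":0,"wx":0,"wy":0,"wz":0},{"dx":0,"dy":0,"dz":0,"wx":0,"wy":0,"wz":0}])

```text
clock: 31.52
tcp_pos: [660.3, 164.8, 285.6]
ee_rot: [-180.0, 0.0, 73.0]
contact_force: [0.2, 1.2, -2.8]
width: 30.1
finger_force: 20.4
```

drive_tool(motion=[{"dx":0,"dy":0,"dz":0.1,"wx":0,"wy":0,"wz":0},{"dx":0,"dy":0,"dz":0,"wx":0,"wy":0,"wz":0},{"dx":0,"dy":0,"dz":0,"wx":0,"wy":0,"wz":0}])

```text
clock: 31.77
tcp_pos: [660.3, 164.8, 284.5]
ee_rot: [-180.0, 0.0, 72.9]
contact_force: [0.4, -0.0, -2.1]
width: 30.2
finger_force: 20.4
```

drive_tool(motion=[{"dx":0,"dy":0,"dz":0.06,"wx":0,"wy":0,"wz":0},{"dx":0,"dy":0,"dz":0,"wx":0,"wy":0,"wz":0},{"dx":0,"dy":0,"dz":0,"wx":0,"wy":0,"wz":0}])

```text
clock: 32.02
tcp_pos: [660.3, 164.9, 284.0]
ee_rot: [180.0, -0.0, 72.9]
contact_force: [0.6, 0.1, -2.2]
width: 29.7
finger_force: 20.4
```

drive_tool(motion=[{"dx":0,"dy":0,"dz":0.06,"wx":0,"wy":0,"wz":0},{"dx":0,"dy":0,"dz":0,"wx":0,"wy":0,"wz":0},{"dx":0,"dy":0,"dz":0,"wx":0,"wy":0,"wz":0}])

```text
clock: 32.27
tcp_pos: [660.4, 164.9, 283.9]
ee_rot: [180.0, -0.0, 72.9]
contact_force: [-2.0, -0.9, 3.9]
width: 30.0
finger_force: 20.8
```

drive_tool(motion=[{"dx":0,"dy":0,"dz":0.06,"wx":0,"wy":0,"wz":0},{"dx":0,"dy":0,"dz":0,"wx":0,"wy":0,"wz":0},{"dx":0,"dy":0,"dz":0,"wx":0,"wy":0,"wz":0}])

```text
clock: 32.52
tcp_pos: [660.4, 164.9, 283.9]
ee_rot: [180.0, -0.0, 72.9]
contact_force: [-4.5, -1.9, 8.7]
width: 30.0
finger_force: 20.9
```

drive_tool(motion=[{"dx":0,"dy":0,"dz":0,"wx":0,"wy":0,"wz":0},{"dx":0,"dy":0,"dz":0,"wx":0,"wy":0,"wz":0},{"dx":0,"dy":0,"dz":0,"wx":0,"wy":0,"wz":0},{"dx":0,"dy":0,"dz":0,"wx":0,"wy":0,"wz":0},{"dx":0,"dy":0,"dz":0,"wx":0,"wy":0,"wz":0},{"dx":0,"dy":0,"dz":0,"wx":0,"wy":0,"wz":0},{"dx":0,"dy":0,"dz":0,"wx":0,"wy":0,"wz":0},{"dx":0,"dy":0,"dz":0,"wx":0,"wy":0,"wz":0}], grip=1)

```text
clock: 33.18
tcp_pos: [660.1, 164.8, 282.2]
ee_rot: [-179.9, 0.0, 73.0]
contact_force: [-0.3, -0.1, -0.5]
width: 78.5
finger_force: 0.0
```

drive_tool(motion=[{"dx":0,"dy":0,"dz":-1.2,"wx":0,"wy":0,"wz":0},{"dx":0,"dy":0,"dz":-3,"wx":0,"wy":0,"wz":0},{"dx":0,"dy":0,"dz":-3,"wx":0,"wy":0,"wz":0},{"dx":0,"dy":0,"dz":-3,"wx":0,"wy":0,"wz":0},{"dx":0,"dy":0,"dz":-2,"wx":0,"wy":0,"wz":0},{"dx":0,"dy":0,"dz":0,"wx":0,"wy":0,"wz":0}])

```text
clock: 33.68
tcp_pos: [661.0, 165.6, 411.2]
ee_rot: [179.6, -0.3, 73.0]
contact_force: [0.1, 0.9, 0.2]
width: 91.7
finger_force: 0.0
```

drive_tool(motion=[{"dx":0.1,"dy":-2.97,"dz":0,"wx":0,"wy":0,"wz":0},{"dx":0.1,"dy":-2.97,"dz":0,"wx":0,"wy":0,"wz":0},{"dx":0.1,"dy":-2.97,"dz":0,"wx":0,"wy":0,"wz":0},{"dx":0.1,"dy":-2.97,"dz":0,"wx":0,"wy":0,"wz":0},{"dx":0.1,"dy":-2.97,"dz":0,"wx":0,"wy":0,"wz":0},{"dx":0.1,"dy":-2.97,"dz":0,"wx":0,"wy":0,"wz":0},{"dx":0,"dy":-2.97,"dz":0,"wx":0,"wy":0,"wz":0},{"dx":0,"dy":0,"dz":0,"wx":0,"wy":0,"wz":0},{"dx":0,"dy":0,"dz":0,"wx":0,"wy":0,"wz":0},{"dx":0,"dy":0,"dz":0,"wx":0,"wy":0,"wz":0}])

```text
clock: 34.52
tcp_pos: [463.7, 231.3, 405.1]
ee_rot: [180.0, 0.0, 72.9]
contact_force: [-0.4, 0.4, -0.5]
width: 91.6
finger_force: 0.0
```

drive_tool(motion=[{"dx":0,"dy":0,"dz":0,"wx":0,"wy":0,"wz":0},{"dx":0,"dy":0,"dz":0,"wx":0,"wy":0,"wz":0}])

```text
clock: 34.68
tcp_pos: [464.3, 231.0, 404.7]
ee_rot: [-180.0, 0.0, 72.9]
contact_force: [-0.0, -0.2, 0.8]
width: 91.5
finger_force: 0.0
```

Run:
```python
from h import *
meas("white","blue",(485,303),142)
im,K,M,s=shot("wrist");p=proj((485,303,142),K,M).astype(int);print(p)
x0,y0=max(0,p[0]-90),max(0,p[1]-70);print(x0,y0)
cv2.imwrite("pics/w7.png",cv2.resize(im[y0:y0+140,x0:x0+180],None,fx=4,fy=4,interpolation=cv2.INTER_CUBIC))
```

```text
tile white [487.4 318.5] [40.7 74.4] 84.2
sculpt blue [489.  301.5] [35.4 51.9] angle 75.1 tool yaw 72.9
plan cm [ 7.46  0.28 12.57] tcp [464. 231. 405.] rot [-180.     0.    72.9] t 34.7 j7 -59 w 91.5 F [-0.  -0.2  0.8]
[279 114]
189 44
```

View pics/w7.png

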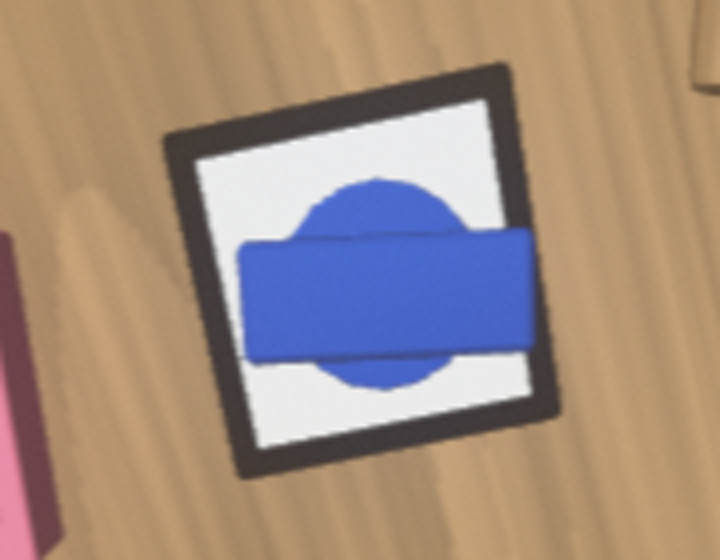

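The lintel's corners in the crop are (239,243), (531,229), (534,350) and (247,362), so its centre is full-image (286,118) and its long axis runs nearly along tool y. A turn of −92.7° gives the grasp. The plinth outline's centre is at (281,112).

Run:
```python
from h import *
im,K,M,s=shot("wrist")
c=cast(np.array([(239,243),(531,229),(534,350),(247,362)])/4+[189,44],K,M,142);print(cv2.minAreaRect(c.astype(np.float32)))
q=cast(np.array([(164,134),(508,64),(560,415),(242,478)])/4+[189,44],K,M,35);print("plinth",cv2.minAreaRect(q.astype(np.float32)),q.mean(0))
t=cast(np.array([(195,158),(488,98),(533,396),(257,449)])/4+[189,44],K,M,35);print("tile",cv2.minAreaRect(t.astype(np.float32)),t.mean(0))
plan(*c.mean(0),283)
```

```text
((488.789306640625, 299.3113708496094), (21.029560089111328, 52.5079345703125), 75.37838745117188)
plinth ((486.2328796386719, 301.7667236328125), (88.52094268798828, 87.46908569335938), 84.15139770507812) [486.14230684 301.56557729]
tile ((486.0191345214844, 301.45623779296875), (74.64720916748047, 75.13280487060547), 83.75568389892578) [486.02521812 301.44874094]
plan cm [ 7.24  0.37 12.16] tcp [464. 231. 405.] rot [-180.     0.    72.9] t 34.8 j7 -59 w 91.8 F [ 0.3 -0.3 -0.7]
```

drive_tool(motion=[{"dx":3.6,"dy":0.2,"dz":0,"wx":0,"wy":0,"wz":0},{"dx":3.6,"dy":0.15,"dz":0,"wx":0,"wy":0,"wz":0},{"dx":0,"dy":0,"dz":0,"wx":0,"wy":0,"wz":-6.6},{"dx":0,"dy":0,"dz":0,"wx":0,"wy":0,"wz":-6.6},{"dx":0,"dy":0,"dz":0,"wx":0,"wy":0,"wz":-6.6},{"dx":0,"dy":0,"dz":0,"wx":0,"wy":0,"wz":-6.6},{"dx":0,"dy":0,"dz":0,"wx":0,"wy":0,"wz":-6.6},{"dx":0,"dy":0,"dz":0,"wx":0,"wy":0,"wz":-6.6},{"dx":0,"dy":0,"dz":0,"wx":0,"wy":0,"wz":-6.6},{"dx":0,"dy":0,"dz":0,"wx":0,"wy":0,"wz":-6.6}])

```text
clock: 35.67
tcp_pos: [488.2, 299.2, 404.6]
ee_rot: [-180.0, -0.0, 126.0]
contact_force: [-0.5, 0.9, 0.5]
width: 91.8
finger_force: 0.0
```

drive_tool(motion=[{"dx":0,"dy":0,"dz":0,"wx":0,"wy":0,"wz":-6.6},{"dx":0,"dy":0,"dz":0,"wx":0,"wy":0,"wz":-6.6},{"dx":0,"dy":0,"dz":0,"wx":0,"wy":0,"wz":-6.6},{"dx":0,"dy":0,"dz":0,"wx":0,"wy":0,"wz":-6.6},{"dx":0,"dy":0,"dz":0,"wx":0,"wy":0,"wz":-6.6},{"dx":0,"dy":0,"dz":0,"wx":0,"wy":0,"wz":-6.6},{"dx":0,"dy":0,"dz":0,"wx":0,"wy":0,"wz":0},{"dx":0,"dy":0,"dz":0,"wx":0,"wy":0,"wz":0},{"dx":0,"dy":0,"dz":0,"wx":0,"wy":0,"wz":0}])

```text
clock: 36.42
tcp_pos: [488.0, 299.2, 404.7]
ee_rot: [-180.0, -0.0, 165.1]
contact_force: [-0.4, 0.1, -0.3]
width: 91.6
finger_force: 0.0
```

Run:
```python
from h import *
plan(488.8,299.3,283)
```

```text
plan cm [-0.08  0.03 12.17] tcp [488. 299. 405.] rot [-180.    -0.   165.1] t 36.4 j7 18 w 91.6 F [-0.4  0.1 -0.3]
```

drive_tool(motion=[{"dx":-0.05,"dy":0,"dz":2,"wx":0,"wy":0,"wz":0},{"dx":0,"dy":0,"dz":3,"wx":0,"wy":0,"wz":0},{"dx":0,"dy":0,"dz":3,"wx":0,"wy":0,"wz":0},{"dx":0,"dy":0,"dz":2.5,"wx":0,"wy":0,"wz":0},{"dx":0,"dy":0,"dz":1.7,"wx":0,"wy":0,"wz":0},{"dx":0,"dy":0,"dz":0,"wx":0,"wy":0,"wz":0},{"dx":0,"dy":0,"dz":0,"wx":0,"wy":0,"wz":0}])

```text
clock: 37.0
tcp_pos: [488.2, 299.3, 282.6]
ee_rot: [-179.9, -0.1, 165.3]
contact_force: [0.1, 0.3, 0.5]
width: 91.7
finger_force: 0.0
```

drive_tool(motion=[{"dx":0,"dy":0,"dz":0,"wx":0,"wy":0,"wz":0},{"dx":0,"dy":0,"dz":0,"wx":0,"wy":0,"wz":0},{"dx":0,"dy":0,"dz":0,"wx":0,"wy":0,"wz":0},{"dx":0,"dy":0,"dz":0,"wx":0,"wy":0,"wz":0},{"dx":0,"dy":0,"dz":0,"wx":0,"wy":0,"wz":0},{"dx":0,"dy":0,"dz":0,"wx":0,"wy":0,"wz":0},{"dx":0,"dy":0,"dz":0,"wx":0,"wy":0,"wz":0},{"dx":0,"dy":0,"dz":0,"wx":0,"wy":0,"wz":0},{"dx":0,"dy":0,"dz":0,"wx":0,"wy":0,"wz":0},{"dx":0,"dy":0,"dz":0,"wx":0,"wy":0,"wz":0}], grip=0.05, grip_force=20)

```text
clock: 37.83
tcp_pos: [488.3, 299.2, 282.8]
ee_rot: [-180.0, -0.0, 165.3]
contact_force: [-0.4, -0.7, 0.7]
width: 29.7
finger_force: 0.0
```

drive_tool(motion=[{"dx":0,"dy":0,"dz":0,"wx":0,"wy":0,"wz":0},{"dx":0,"dy":0,"dz":0,"wx":0,"wy":0,"wz":0},{"dx":0,"dy":0,"dz":0,"wx":0,"wy":0,"wz":0},{"dx":0,"dy":0,"dz":0,"wx":0,"wy":0,"wz":0}])

```text
clock: 38.17
tcp_pos: [488.2, 299.2, 282.7]
ee_rot: [-180.0, -0.0, 165.3]
contact_force: [-0.2, -0.3, -1.2]
width: 21.8
finger_force: 20.0
```

drive_tool(motion=[{"dx":0,"dy":0,"dz":-0.8,"wx":0,"wy":0,"wz":0},{"dx":0,"dy":0,"dz":-2.2,"wx":0,"wy":0,"wz":0},{"dx":0,"dy":0,"dz":-3,"wx":0,"wy":0,"wz":0},{"dx":0,"dy":0,"dz":-3,"wx":0,"wy":0,"wz":0},{"dx":0,"dy":0,"dz":-3,"wx":0,"wy":0,"wz":0},{"dx":0,"dy":0,"dz":-1.5,"wx":0,"wy":0,"wz":0},{"dx":0,"dy":0,"dz":0,"wx":0,"wy":0,"wz":0},{"dx":0,"dy":0,"dz":0,"wx":0,"wy":0,"wz":0}])

```text
clock: 38.83
tcp_pos: [488.2, 299.3, 418.6]
ee_rot: [179.9, 0.1, 165.3]
contact_force: [-0.4, -0.8, -1.9]
width: 21.7
finger_force: 20.0
```

Run:
```python
from h import *
plan(630.1,-159.9,283)
```

```text
plan cm [-25.33 -40.84  13.56] tcp [488. 299. 419.] rot [1.799e+02 1.000e-01 1.653e+02] t 38.8 j7 18 w 21.7 F [-0.4 -0.8 -1.9]
```

drive_tool(motion=[{"dx":-0.79,"dy":-1.28,"dz":0,"wx":0,"wy":0,"wz":0},{"dx":-1.58,"dy":-2.55,"dz":0,"wx":0,"wy":0,"wz":0},{"dx":-1.58,"dy":-2.55,"dz":0,"wx":0,"wy":0,"wz":0},{"dx":-1.58,"dy":-2.55,"dz":0,"wx":0,"wy":0,"wz":0},{"dx":-1.58,"dy":-2.55,"dz":0,"wx":0,"wy":0,"wz":0},{"dx":-1.58,"dy":-2.55,"dz":0,"wx":0,"wy":0,"wz":0},{"dx":-1.58,"dy":-2.55,"dz":0,"wx":0,"wy":0,"wz":0},{"dx":-1.58,"dy":-2.55,"dz":0,"wx":0,"wy":0,"wz":0},{"dx":-1.58,"dy":-2.55,"dz":0,"wx":0,"wy":0,"wz":0},{"dx":-1.58,"dy":-2.55,"dz":0,"wx":0,"wy":0,"wz":0}])

```text
clock: 39.67
tcp_pos: [572.0, 25.0, 416.1]
ee_rot: [-179.9, -0.1, 165.4]
contact_force: [0.7, -0.5, -1.9]
width: 22.1
finger_force: 20.0
```

drive_tool(motion=[{"dx":-1.58,"dy":-2.55,"dz":0,"wx":0,"wy":0,"wz":0},{"dx":-1.58,"dy":-2.55,"dz":0,"wx":0,"wy":0,"wz":0},{"dx":-1.58,"dy":-2.55,"dz":0,"wx":0,"wy":0,"wz":0},{"dx":-1.58,"dy":-2.55,"dz":0,"wx":0,"wy":0,"wz":0},{"dx":-1.58,"dy":-2.55,"dz":0,"wx":0,"wy":0,"wz":0},{"dx":-1.58,"dy":-2.55,"dz":0,"wx":0,"wy":0,"wz":0},{"dx":-0.79,"dy":-1.28,"dz":0,"wx":0,"wy":0,"wz":0},{"dx":0,"dy":0,"dz":0,"wx":0,"wy":0,"wz":0},{"dx":0,"dy":0,"dz":0,"wx":0,"wy":0,"wz":0},{"dx":0,"dy":0,"dz":0,"wx":0,"wy":0,"wz":0}])

```text
clock: 40.5
tcp_pos: [629.3, -158.0, 417.0]
ee_rot: [179.9, -0.1, 165.5]
contact_force: [1.3, 1.4, -1.1]
width: 21.5
finger_force: 20.0
```

drive_tool(motion=[{"dx":0,"dy":0,"dz":0,"wx":0,"wy":0,"wz":0},{"dx":0,"dy":0,"dz":0,"wx":0,"wy":0,"wz":0},{"dx":0,"dy":0,"dz":0,"wx":0,"wy":0,"wz":0}])

```text
clock: 40.75
tcp_pos: [629.5, -158.4, 418.0]
ee_rot: [-180.0, 0.0, 165.4]
contact_force: [-0.2, 0.0, -1.5]
width: 21.9
finger_force: 20.0
```

Run:
```python
from h import *
plan(630.1,-159.9,283)
```

```text
plan cm [-0.09 -0.13 13.5 ] tcp [ 630. -158.  418.] rot [-180.     0.   165.4] t 40.8 j7 65 w 21.9 F [-0.2  0.  -1.5]
```

drive_tool(motion=[{"dx":-0.1,"dy":-0.1,"dz":1.5,"wx":0,"wy":0,"wz":0},{"dx":0,"dy":0,"dz":3,"wx":0,"wy":0,"wz":0},{"dx":0,"dy":0,"dz":3,"wx":0,"wy":0,"wz":0},{"dx":0,"dy":0,"dz":2.5,"wx":0,"wy":0,"wz":0},{"dx":0,"dy":0,"dz":1.5,"wx":0,"wy":0,"wz":0},{"dx":0,"dy":0,"dz":0.8,"wx":0,"wy":0,"wz":0},{"dx":0,"dy":0,"dz":0.6,"wx":0,"wy":0,"wz":0},{"dx":0,"dy":0,"dz":0.3,"wx":0,"wy":0,"wz":0},{"dx":0,"dy":0,"dz":0,"wx":0,"wy":0,"wz":0},{"dx":0,"dy":0,"dz":0,"wx":0,"wy":0,"wz":0}])

```text
clock: 41.58
tcp_pos: [630.7, -160.6, 286.9]
ee_rot: [180.0, 0.1, 165.4]
contact_force: [0.2, -0.7, -1.8]
width: 22.0
finger_force: 20.0
```

drive_tool(motion=[{"dx":0,"dy":0,"dz":0.1,"wx":0,"wy":0,"wz":0},{"dx":0,"dy":0,"dz":0,"wx":0,"wy":0,"wz":0},{"dx":0,"dy":0,"dz":0,"wx":0,"wy":0,"wz":0}])

```text
clock: 41.83
tcp_pos: [630.5, -160.8, 285.4]
ee_rot: [-180.0, 0.0, 165.3]
contact_force: [0.3, -0.6, -1.3]
width: 21.9
finger_force: 20.0
```

drive_tool(motion=[{"dx":0,"dy":0,"dz":0.1,"wx":0,"wy":0,"wz":0},{"dx":0,"dy":0,"dz":0,"wx":0,"wy":0,"wz":0},{"dx":0,"dy":0,"dz":0,"wx":0,"wy":0,"wz":0}])

```text
clock: 42.08
tcp_pos: [630.3, -160.8, 283.8]
ee_rot: [-180.0, -0.0, 165.3]
contact_force: [-0.4, 0.1, -1.6]
width: 21.9
finger_force: 20.0
```

drive_tool(motion=[{"dx":0,"dy":0,"dz":0.1,"wx":0,"wy":0,"wz":0},{"dx":0,"dy":0,"dz":0,"wx":0,"wy":0,"wz":0},{"dx":0,"dy":0,"dz":0,"wx":0,"wy":0,"wz":0}])

```text
clock: 42.33
tcp_pos: [630.3, -160.8, 282.7]
ee_rot: [-180.0, -0.0, 165.3]
contact_force: [0.3, -0.9, -0.8]
width: 21.7
finger_force: 20.0
```

drive_tool(motion=[{"dx":0,"dy":0,"dz":0.07,"wx":0,"wy":0,"wz":0},{"dx":0,"dy":0,"dz":0,"wx":0,"wy":0,"wz":0},{"dx":0,"dy":0,"dz":0,"wx":0,"wy":0,"wz":0}])

```text
clock: 42.58
tcp_pos: [630.4, -160.7, 282.7]
ee_rot: [-180.0, 0.0, 165.3]
contact_force: [-2.5, -0.0, 5.0]
width: 21.9
finger_force: 20.0
```

drive_tool(motion=[{"dx":0,"dy":0,"dz":0.04,"wx":0,"wy":0,"wz":0},{"dx":0,"dy":0,"dz":0,"wx":0,"wy":0,"wz":0},{"dx":0,"dy":0,"dz":0,"wx":0,"wy":0,"wz":0}])

```text
clock: 42.83
tcp_pos: [630.4, -160.6, 282.7]
ee_rot: [-180.0, 0.0, 165.3]
contact_force: [-3.9, 0.7, 8.2]
width: 22.1
finger_force: 20.0
```

drive_tool(motion=[{"dx":0,"dy":0,"dz":0,"wx":0,"wy":0,"wz":0},{"dx":0,"dy":0,"dz":0,"wx":0,"wy":0,"wz":0},{"dx":0,"dy":0,"dz":0,"wx":0,"wy":0,"wz":0},{"dx":0,"dy":0,"dz":0,"wx":0,"wy":0,"wz":0},{"dx":0,"dy":0,"dz":0,"wx":0,"wy":0,"wz":0},{"dx":0,"dy":0,"dz":0,"wx":0,"wy":0,"wz":0},{"dx":0,"dy":0,"dz":0,"wx":0,"wy":0,"wz":0},{"dx":0,"dy":0,"dz":0,"wx":0,"wy":0,"wz":0},{"dx":0,"dy":0,"dz":0,"wx":0,"wy":0,"wz":0}], grip=1)

```text
clock: 43.58
tcp_pos: [630.4, -160.8, 281.7]
ee_rot: [-180.0, 0.0, 165.3]
contact_force: [0.6, -0.6, 0.2]
width: 77.2
finger_force: 0.0
```

drive_tool(motion=[{"dx":0,"dy":0,"dz":-1.3,"wx":0,"wy":0,"wz":0},{"dx":0,"dy":0,"dz":-3,"wx":0,"wy":0,"wz":0},{"dx":0,"dy":0,"dz":-3,"wx":0,"wy":0,"wz":0},{"dx":0,"dy":0,"dz":-3,"wx":0,"wy":0,"wz":0},{"dx":0,"dy":0,"dz":-2,"wx":0,"wy":0,"wz":0},{"dx":0,"dy":0,"dz":0,"wx":0,"wy":0,"wz":6.6},{"dx":0,"dy":0,"dz":0,"wx":0,"wy":0,"wz":6.6},{"dx":0,"dy":0,"dz":0,"wx":0,"wy":0,"wz":6.6},{"dx":0,"dy":0,"dz":0,"wx":0,"wy":0,"wz":6.6},{"dx":0,"dy":0,"dz":0,"wx":0,"wy":0,"wz":6.6}])

```text
clock: 44.42
tcp_pos: [630.3, -160.5, 406.0]
ee_rot: [180.0, 0.0, 132.0]
contact_force: [0.1, -0.3, -0.5]
width: 91.5
finger_force: 0.0
```

drive_tool(motion=[{"dx":0,"dy":0,"dz":0,"wx":0,"wy":0,"wz":6.6},{"dx":0,"dy":0,"dz":0,"wx":0,"wy":0,"wz":6.6},{"dx":0,"dy":0,"dz":0,"wx":0,"wy":0,"wz":6.6},{"dx":0,"dy":0,"dz":0,"wx":0,"wy":0,"wz":6.6},{"dx":0,"dy":0,"dz":0,"wx":0,"wy":0,"wz":6.6},{"dx":0,"dy":0,"dz":0,"wx":0,"wy":0,"wz":6.6},{"dx":0,"dy":0,"dz":0,"wx":0,"wy":0,"wz":6.6},{"dx":0,"dy":0,"dz":0,"wx":0,"wy":0,"wz":6.6},{"dx":0,"dy":0,"dz":0,"wx":0,"wy":0,"wz":6.6},{"dx":0,"dy":0,"dz":0,"wx":0,"wy":0,"wz":0}])

```text
clock: 45.25
tcp_pos: [630.4, -160.3, 405.9]
ee_rot: [179.9, -0.0, 72.7]
contact_force: [-0.2, -1.1, -0.1]
width: 91.9
finger_force: 0.0
```

Run:
```python
from h import *
plan(660.4,164.9,405)
```

```text
plan cm [31.93 -6.82  0.1 ] tcp [ 630. -160.  406.] rot [179.9  -0.   72.7] t 45.2 j7 -18 w 91.9 F [-0.2 -1.1 -0.1]
```

drive_tool(motion=[{"dx":3.19,"dy":-0.68,"dz":0,"wx":0,"wy":0,"wz":0},{"dx":3.19,"dy":-0.68,"dz":0,"wx":0,"wy":0,"wz":0},{"dx":3.19,"dy":-0.68,"dz":0,"wx":0,"wy":0,"wz":0},{"dx":3.19,"dy":-0.68,"dz":0,"wx":0,"wy":0,"wz":0},{"dx":3.19,"dy":-0.68,"dz":0,"wx":0,"wy":0,"wz":0},{"dx":3.19,"dy":-0.68,"dz":0,"wx":0,"wy":0,"wz":0},{"dx":3.19,"dy":-0.68,"dz":0,"wx":0,"wy":0,"wz":0},{"dx":3.19,"dy":-0.68,"dz":0,"wx":0,"wy":0,"wz":0},{"dx":3.19,"dy":-0.68,"dz":0,"wx":0,"wy":0,"wz":0},{"dx":3.19,"dy":-0.68,"dz":0,"wx":0,"wy":0,"wz":0}])

```text
clock: 46.08
tcp_pos: [658.7, 165.8, 405.6]
ee_rot: [180.0, -0.0, 73.2]
contact_force: [0.2, 0.8, -0.1]
width: 91.8
finger_force: 0.0
```

drive_tool(motion=[{"dx":0,"dy":0,"dz":0,"wx":0,"wy":0,"wz":0},{"dx":0,"dy":0,"dz":0,"wx":0,"wy":0,"wz":0},{"dx":0,"dy":0,"dz":0,"wx":0,"wy":0,"wz":0},{"dx":0,"dy":0,"dz":0,"wx":0,"wy":0,"wz":0},{"dx":0,"dy":0,"dz":0,"wx":0,"wy":0,"wz":0}])

```text
clock: 46.5
tcp_pos: [659.2, 162.5, 404.9]
ee_rot: [180.0, 0.0, 72.9]
contact_force: [0.2, 0.9, 0.5]
width: 91.7
finger_force: 0.0
```

Run:
```python
from h import *
plan(660.4,164.9,283.5)
```

```text
plan cm [ 0.28  0.04 12.14] tcp [659. 162. 405.] rot [180.    0.   72.9] t 46.5 j7 -47 w 91.7 F [0.2 0.9 0.5]
```

drive_tool(motion=[{"dx":0.2,"dy":0.05,"dz":2,"wx":0,"wy":0,"wz":0},{"dx":0,"dy":0,"dz":3,"wx":0,"wy":0,"wz":0},{"dx":0,"dy":0,"dz":3,"wx":0,"wy":0,"wz":0},{"dx":0,"dy":0,"dz":2.5,"wx":0,"wy":0,"wz":0},{"dx":0,"dy":0,"dz":1.6,"wx":0,"wy":0,"wz":0},{"dx":0,"dy":0,"dz":0,"wx":0,"wy":0,"wz":0},{"dx":0,"dy":0,"dz":0,"wx":0,"wy":0,"wz":0}])

```text
clock: 47.08
tcp_pos: [660.0, 164.9, 283.4]
ee_rot: [-179.9, 0.1, 72.9]
contact_force: [0.0, 1.0, 0.2]
width: 91.8
finger_force: 0.0
```

drive_tool(motion=[{"dx":0,"dy":0,"dz":0,"wx":0,"wy":0,"wz":0},{"dx":0,"dy":0,"dz":0,"wx":0,"wy":0,"wz":0},{"dx":0,"dy":0,"dz":0,"wx":0,"wy":0,"wz":0},{"dx":0,"dy":0,"dz":0,"wx":0,"wy":0,"wz":0},{"dx":0,"dy":0,"dz":0,"wx":0,"wy":0,"wz":0},{"dx":0,"dy":0,"dz":0,"wx":0,"wy":0,"wz":0},{"dx":0,"dy":0,"dz":0,"wx":0,"wy":0,"wz":0},{"dx":0,"dy":0,"dz":0,"wx":0,"wy":0,"wz":0},{"dx":0,"dy":0,"dz":0,"wx":0,"wy":0,"wz":0},{"dx":0,"dy":0,"dz":0,"wx":0,"wy":0,"wz":0}], grip=0.1, grip_force=20)

```text
clock: 47.92
tcp_pos: [660.2, 165.9, 283.9]
ee_rot: [180.0, -0.0, 72.9]
contact_force: [0.7, 0.8, -0.7]
width: 30.1
finger_force: 21.4
```

drive_tool(motion=[{"dx":0,"dy":0,"dz":0,"wx":0,"wy":0,"wz":0},{"dx":0,"dy":0,"dz":0,"wx":0,"wy":0,"wz":0},{"dx":0,"dy":0,"dz":0,"wx":0,"wy":0,"wz":0}])

```text
clock: 48.17
tcp_pos: [660.1, 165.9, 283.9]
ee_rot: [180.0, -0.0, 72.9]
contact_force: [1.0, 0.4, 1.4]
width: 29.8
finger_force: 21.3
```

drive_tool(motion=[{"dx":0,"dy":0,"dz":-0.8,"wx":0,"wy":0,"wz":0},{"dx":0,"dy":0,"dz":-2.2,"wx":0,"wy":0,"wz":0},{"dx":0,"dy":0,"dz":-3,"wx":0,"wy":0,"wz":0},{"dx":0,"dy":0,"dz":-3,"wx":0,"wy":0,"wz":0},{"dx":0,"dy":0,"dz":-3,"wx":0,"wy":0,"wz":0},{"dx":0,"dy":0,"dz":-1.5,"wx":0,"wy":0,"wz":0},{"dx":0,"dy":0,"dz":0,"wx":0,"wy":0,"wz":0},{"dx":0,"dy":0,"dz":0,"wx":0,"wy":0,"wz":0}])

```text
clock: 48.83
tcp_pos: [659.7, 166.0, 419.1]
ee_rot: [180.0, -0.0, 73.0]
contact_force: [-0.8, 0.4, -3.2]
width: 30.0
finger_force: 21.1
```

Run:
```python
from h import *
plan(486,301.5,283)
```

```text
plan cm [  7.86 -20.59  13.6 ] tcp [660. 166. 419.] rot [180.  -0.  73.] t 48.8 j7 -47 w 30.0 F [-0.8  0.4 -3.2]
```

drive_tool(motion=[{"dx":0.49,"dy":-1.29,"dz":0,"wx":0,"wy":0,"wz":0},{"dx":0.98,"dy":-2.57,"dz":0,"wx":0,"wy":0,"wz":0},{"dx":0.98,"dy":-2.57,"dz":0,"wx":0,"wy":0,"wz":0},{"dx":0.98,"dy":-2.57,"dz":0,"wx":0,"wy":0,"wz":0},{"dx":0.98,"dy":-2.57,"dz":0,"wx":0,"wy":0,"wz":0},{"dx":0.98,"dy":-2.57,"dz":0,"wx":0,"wy":0,"wz":0},{"dx":0.98,"dy":-2.57,"dz":0,"wx":0,"wy":0,"wz":0},{"dx":0.98,"dy":-2.57,"dz":0,"wx":0,"wy":0,"wz":0},{"dx":0.49,"dy":-1.29,"dz":0,"wx":0,"wy":0,"wz":0}])

```text
clock: 49.58
tcp_pos: [482.0, 303.6, 417.1]
ee_rot: [-179.8, 0.1, 73.2]
contact_force: [-0.0, 0.8, -2.4]
width: 30.1
finger_force: 21.0
```

drive_tool(motion=[{"dx":0,"dy":0,"dz":0,"wx":0,"wy":0,"wz":0},{"dx":0,"dy":0,"dz":0,"wx":0,"wy":0,"wz":0},{"dx":0,"dy":0,"dz":0,"wx":0,"wy":0,"wz":0},{"dx":0,"dy":0,"dz":0,"wx":0,"wy":0,"wz":0},{"dx":0,"dy":0,"dz":0,"wx":0,"wy":0,"wz":0}])

```text
clock: 50.0
tcp_pos: [487.2, 300.2, 418.2]
ee_rot: [-180.0, 0.0, 72.8]
contact_force: [-0.2, 0.6, -2.3]
width: 30.0
finger_force: 21.0
```

Run:
```python
from h import *
plan(486,301.5,283)
```

```text
plan cm [ 0.1  -0.15 13.52] tcp [487. 300. 418.] rot [-180.     0.    72.8] t 50.0 j7 -65 w 30.0 F [-0.2  0.6 -2.3]
```

drive_tool(motion=[{"dx":0.1,"dy":-0.1,"dz":1.5,"wx":0,"wy":0,"wz":0},{"dx":0,"dy":0,"dz":3,"wx":0,"wy":0,"wz":0},{"dx":0,"dy":0,"dz":3,"wx":0,"wy":0,"wz":0},{"dx":0,"dy":0,"dz":2.5,"wx":0,"wy":0,"wz":0},{"dx":0,"dy":0,"dz":1.5,"wx":0,"wy":0,"wz":0},{"dx":0,"dy":0,"dz":0.8,"wx":0,"wy":0,"wz":0},{"dx":0,"dy":0,"dz":0.6,"wx":0,"wy":0,"wz":0},{"dx":0,"dy":0,"dz":0.3,"wx":0,"wy":0,"wz":0},{"dx":0,"dy":0,"dz":0,"wx":0,"wy":0,"wz":0},{"dx":0,"dy":0,"dz":0,"wx":0,"wy":0,"wz":0}])

```text
clock: 50.83
tcp_pos: [486.0, 302.7, 287.6]
ee_rot: [179.9, -0.1, 72.9]
contact_force: [1.0, 0.5, -2.7]
width: 30.2
finger_force: 21.0
```

drive_tool(motion=[{"dx":0,"dy":0,"dz":0.1,"wx":0,"wy":0,"wz":0},{"dx":0,"dy":0,"dz":0,"wx":0,"wy":0,"wz":0},{"dx":0,"dy":0,"dz":0,"wx":0,"wy":0,"wz":0}])

```text
clock: 51.08
tcp_pos: [485.7, 302.5, 286.3]
ee_rot: [180.0, -0.0, 72.9]
contact_force: [0.4, -0.3, -2.8]
width: 30.0
finger_force: 21.0
```

drive_tool(motion=[{"dx":0,"dy":0,"dz":0.1,"wx":0,"wy":0,"wz":0},{"dx":0,"dy":0,"dz":0,"wx":0,"wy":0,"wz":0},{"dx":0,"dy":0,"dz":0,"wx":0,"wy":0,"wz":0}])

```text
clock: 51.33
tcp_pos: [485.6, 302.4, 284.7]
ee_rot: [180.0, 0.0, 72.9]
contact_force: [0.6, -0.2, -2.8]
width: 29.8
finger_force: 21.0
```

drive_tool(motion=[{"dx":0,"dy":0,"dz":0.1,"wx":0,"wy":0,"wz":0},{"dx":0,"dy":0,"dz":0,"wx":0,"wy":0,"wz":0},{"dx":0,"dy":0,"dz":0,"wx":0,"wy":0,"wz":0}])

```text
clock: 51.58
tcp_pos: [485.7, 302.5, 283.9]
ee_rot: [180.0, -0.0, 72.9]
contact_force: [1.0, -0.3, -0.6]
width: 30.3
finger_force: 21.1
```

drive_tool(motion=[{"dx":0,"dy":0,"dz":0.05,"wx":0,"wy":0,"wz":0},{"dx":0,"dy":0,"dz":0,"wx":0,"wy":0,"wz":0},{"dx":0,"dy":0,"dz":0,"wx":0,"wy":0,"wz":0}])

```text
clock: 51.83
tcp_pos: [485.7, 302.5, 283.8]
ee_rot: [180.0, -0.0, 72.9]
contact_force: [-0.7, -1.4, 5.3]
width: 29.9
finger_force: 21.6
```

Contact. Now I'll release, lift, back off and look.

drive_tool(motion=[{"dx":0,"dy":0,"dz":0,"wx":0,"wy":0,"wz":0},{"dx":0,"dy":0,"dz":0,"wx":0,"wy":0,"wz":0},{"dx":0,"dy":0,"dz":0,"wx":0,"wy":0,"wz":0},{"dx":0,"dy":0,"dz":0,"wx":0,"wy":0,"wz":0},{"dx":0,"dy":0,"dz":0,"wx":0,"wy":0,"wz":0},{"dx":0,"dy":0,"dz":0,"wx":0,"wy":0,"wz":0},{"dx":0,"dy":0,"dz":0,"wx":0,"wy":0,"wz":0},{"dx":0,"dy":0,"dz":0,"wx":0,"wy":0,"wz":0},{"dx":0,"dy":0,"dz":0,"wx":0,"wy":0,"wz":0}], grip=1)

```text
clock: 52.58
tcp_pos: [485.6, 302.4, 283.1]
ee_rot: [-180.0, 0.0, 72.9]
contact_force: [-0.3, -0.2, 0.3]
width: 85.7
finger_force: 0.0
```

drive_tool(motion=[{"dx":0,"dy":0,"dz":-1.3,"wx":0,"wy":0,"wz":0},{"dx":0,"dy":0,"dz":-3,"wx":0,"wy":0,"wz":0},{"dx":0,"dy":0,"dz":-3,"wx":0,"wy":0,"wz":0},{"dx":0,"dy":0,"dz":-3,"wx":0,"wy":0,"wz":0},{"dx":0,"dy":0,"dz":-2,"wx":0,"wy":0,"wz":0},{"dx":-4,"dy":0,"dz":0,"wx":0,"wy":0,"wz":0},{"dx":-4,"dy":0,"dz":0,"wx":0,"wy":0,"wz":0},{"dx":0,"dy":0,"dz":0,"wx":0,"wy":0,"wz":0},{"dx":0,"dy":0,"dz":0,"wx":0,"wy":0,"wz":0},{"dx":0,"dy":0,"dz":0,"wx":0,"wy":0,"wz":0}])

```text
clock: 53.42
tcp_pos: [462.2, 226.0, 406.5]
ee_rot: [180.0, -0.0, 72.9]
contact_force: [-0.1, 0.1, -0.1]
width: 92.3
finger_force: 0.0
```

Run:
```python
from h import *
im,K,M,s=shot("wrist"); t,Kt,Mt,_=shot("top")
p=proj((486,301.5,60),K,M).astype(int);a=im[max(0,p[1]-60):][:120,max(0,p[0]-60):][:,:120]
q=proj((630,-160,80),Kt,Mt).astype(int);b=t[q[1]-30:q[1]+30,q[0]-30:q[0]+30]
print(p)
f=lambda x:cv2.resize(x,(400,400),interpolation=cv2.INTER_CUBIC)
cv2.imwrite("pics/w8.png",np.hstack([f(a),f(b)]));cv2.imwrite("pics/top1.png",t)
for c in((660,165),):plan(558.5,-182,405)
```

```text
[281 108]
plan cm [-36.31  21.15   0.1 ] tcp [462. 227. 406.] rot [-1.8e+02 -1.0e-01  7.3e+01] t 53.5 j7 -59 w 91.7 F [ 0.7 -0.2  0.2]
```

View pics/w8.png

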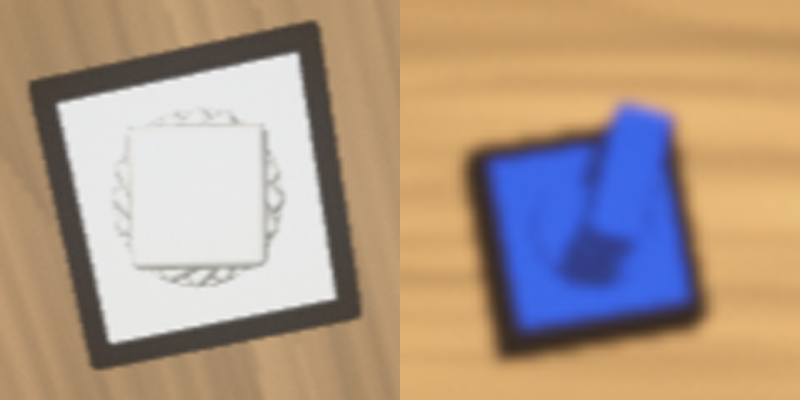

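View pics/top1.png

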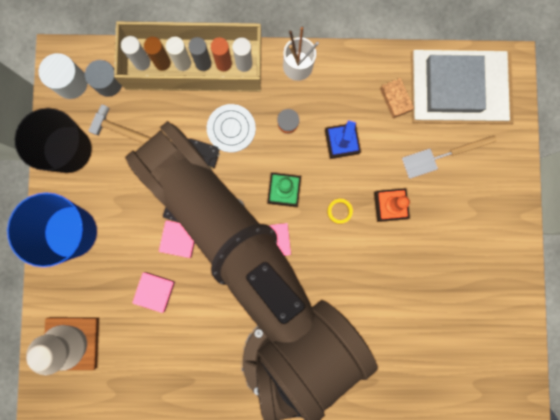

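White's foot is centred on its plinth: (198,197) against the outline's (196,197). Blue's foot ring is about 1 px from the centre of the blue plinth, green and terracotta stand on their own tiles, and the wheel is empty. Handing in.

```bash
python3 -c "
from station import robot
print(robot.close_job())"
```

```text
the job is handed in; nothing more can be done
None
```

I handed the job in at about 54 s: by the last camera views each sculpture stands upright on its own colour's plinth (about 5 mm or less off centre); the glue, hidden by the arm in the last picture, was never approached. The hand-in returned no verdict.

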